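Put the loose marbles away in the tilt-out bin and bolt it

TASK

Put all the marbles from the three white dishes on the tray away in the wooden tilt-out bin: lift its bolt over the bump and draw it, pull the front open to its stop, tip the marbles in, and stand every dish back upright on the tray. Then push the front fully shut and slide the bolt home again, so that it drops behind its bump. Pick up any marble that goes astray, and leave the solitaire board, the dish tower, the jar and the dice where they are.

Things in the scene. Friction and masses are not known exactly. Their poses are not given: they have to be found in the camera images.
- cabinet: Fixed light-wood cabinet, 260 wide (its y), 150 deep (its x), top 180 mm above the table. Origin on the table under the middle of its front face; x points into the cabinet, away from the robot; z up. Its whole front is a tilt-out bin. On top a steel bolt runs along cabinet y at x = 95 mm, through a steel staple at y = -86 to -72 that is 227 mm high. The rest of the top is clear.
- front (a joint): Tilt-out front, hinged along cabinet y at its foot (cabinet x = 0, 12 mm above the table): 0 shut, 0.62 rad open at its stop, its top tilting out to cabinet -x. Light: under 2 N at the pull tab. It falls shut from below about 0.4 rad and stays open by itself above about 0.5. It cannot open, nor shut fully, while the bolt is home.
- pull_tab (a point): Centre of the wooden pull tab standing up from the front's top edge: 12 mm thick (its x), 50 wide (y), 40 high, so its top is 20 mm above this point and 20 mm below it is the panel's edge (cabinet top). When shut it is at cabinet (6, 85) mm, 200 mm above the table. Turns with the front; x inward, z up along the front.
- bin_in (a point): Middle of the bin's inner floor, in the frame of the front (turns with it): x inward (panel's inside at -35 mm, back wall's inside at +35), y sideways (inner walls at -110 and +110), z up along the panel. The panel's top edge is at z = 162, the back wall's at z = 114 mm.
- mouth (a point): Fixed point in the middle of the bin's mouth when fully open, 153 mm above the table, just in front of the cabinet; cabinet axes. The mouth reaches from the panel's top edge at x = -48 mm from this point to the back wall's top edge at x = +44, and y = -110 to +110 mm; pouring along its length (cabinet y) leaves most room.
- bump (a point): Top of the detent bump, a steel ridge 7 mm high and 10 mm wide (cabinet y) on the cabinet top under the bolt's bar. The bolt's foot, 12 mm wide, right below the knob, stands on its -y side when home and on its +y side when drawn. A 15 mm wide steel strap at cabinet y = -108, fixed to the front, runs under the bar and turns up behind it; with the front open it stands up to 250 mm.
- bolt (a joint): Travel of the bolt along cabinet +y: 0 home (locked), 0.045 m fully drawn. Needs about 1 N. From home the bump blocks it after 3 mm unless it is lifted more than 7 mm; past 0.025 m it can drop on the far side. The bump blocks the way home just the same.
- bolt_lift (a joint): Lift of the bolt: 0 down, at most 0.016 m. A spring presses it down, 3 to 5 N with its weight, so it drops when let go.
- bolt_knob (a point): Middle of the bolt's upright round wooden knob, diameter 18 mm, reaching 16 mm above this point and 20 mm below, to the bar. When home and down it is at cabinet (95, -30) mm, 222 mm above the table. The bar is 14 mm wide, 12 high, and reaches 30 mm to the knob's +y side and 97 mm to its -y side.
- tray: Fixed grey plastic tray, 340 (x) by 500 (y) mm; origin on the table under its middle. Floor 9 mm above the table, rim 5 mm thick to 17 mm above the table.
- dish0_center (a point): Centre (half-way up) of a white ceramic dish, 90 long (its x), 56 wide (y, flat sides to grip), 40 high, about 160 g. Walls 5 mm at both sides and the +x end; the -x end is the pouring lip: the floor, 4 mm thick, rises from x = +2 as a ramp to 22 mm at x = -45. z up. Marbles roll out when it is tipped lip-down by more than 35 degrees; 60 is ample.
- dish1_center (a point): Another dish just like dish0.
- dish2_center (a point): Another dish just like dish0.
- marble0_center (a point): Centre of a green glass marble, diameter 20 mm, 10 g; starts in one of the dishes. May be absent.
- marble1_center (a point): Another such marble; may be absent.
- marble2_center (a point): Another such marble; may be absent.
- marble3_center (a point): Another such marble; may be absent.
- marble4_center (a point): Another such marble; may be absent.
- marble5_center (a point): Another such marble; may be absent.
- tower: Bystander: tower of five round ceramic token dishes, diameter 72, height 58 mm, origin under its centre.
- jar: Bystander: clear jar with aluminium screw lid, diameter 70, height 76 mm, origin under its centre.
- board: Bystander: round dark wooden solitaire board, diameter 130, height 28 mm with its small marbles (which stay there), origin under its centre.
- die0_center (a point): Bystander: centre of a brown die, 18 mm.
- die1_center (a point): Bystander: centre of a brown die, 18 mm.
There are look-alikes about, which are no part of the job. What is shaped like the part that bears dish1_center but green, pink or red is not meant.

How it is judged:
On the way, in this order (a step that is already met when the one before it is completed fails the run):
1. the bolt is drawn past its bump and has dropped (value of joint bolt above 0.027 m and value of joint bolt_lift below 0.004 m), for 0.2 s.
2. the front is tilted open to its stop (value of joint front above 0.57 rad), for 0.2 s.
3. all marbles are in the open bin (value of joint front above 0.45 rad and x of marble0_center in the frame of bin_in between -0.04 and 0.04 m and y of marble0_center in the frame of bin_in between -0.115 and 0.115 m and z of marble0_center in the frame of bin_in between -0.003 and 0.115 m and x of marble1_center in the frame of bin_in between -0.04 and 0.04 m and y of marble1_center in the frame of bin_in between -0.115 and 0.115 m and z of marble1_center in the frame of bin_in between -0.003 and 0.115 m and x of marble2_center in the frame of bin_in between -0.04 and 0.04 m and y of marble2_center in the frame of bin_in between -0.115 and 0.115 m and z of marble2_center in the frame of bin_in between -0.003 and 0.115 m and x of marble3_center in the frame of bin_in between -0.04 and 0.04 m and y of marble3_center in the frame of bin_in between -0.115 and 0.115 m and z of marble3_center in the frame of bin_in between -0.003 and 0.115 m and x of marble4_center in the frame of bin_in between -0.04 and 0.04 m and y of marble4_center in the frame of bin_in between -0.115 and 0.115 m and z of marble4_center in the frame of bin_in between -0.003 and 0.115 m and x of marble5_center in the frame of bin_in between -0.04 and 0.04 m and y of marble5_center in the frame of bin_in between -0.115 and 0.115 m and z of marble5_center in the frame of bin_in between -0.003 and 0.115 m), for 0.3 s.
4. the front is pushed shut (value of joint front below 0.03 rad), for 0.2 s.
5. the bolt is home and down behind its bump (value of joint bolt below 0.005 m and value of joint bolt_lift below 0.003 m), for 0.3 s.
At the end, for the whole second after the job is handed in: Every marble lies inside the bin; the front is shut (under 0.03 rad); the bolt is home (within 5 mm) and down (within 3 mm); all three dishes stand upright (within 0.12 rad) at rest on the tray's floor, their centres within the rim (all of step 5 and x of marble0_center in the frame of bin_in between -0.04 and 0.04 m and y of marble0_center in the frame of bin_in between -0.115 and 0.115 m and z of marble0_center in the frame of bin_in between -0.003 and 0.115 m and x of marble1_center in the frame of bin_in between -0.04 and 0.04 m and y of marble1_center in the frame of bin_in between -0.115 and 0.115 m and z of marble1_center in the frame of bin_in between -0.003 and 0.115 m and x of marble2_center in the frame of bin_in between -0.04 and 0.04 m and y of marble2_center in the frame of bin_in between -0.115 and 0.115 m and z of marble2_center in the frame of bin_in between -0.003 and 0.115 m and x of marble3_center in the frame of bin_in between -0.04 and 0.04 m and y of marble3_center in the frame of bin_in between -0.115 and 0.115 m and z of marble3_center in the frame of bin_in between -0.003 and 0.115 m and x of marble4_center in the frame of bin_in between -0.04 and 0.04 m and y of marble4_center in the frame of bin_in between -0.115 and 0.115 m and z of marble4_center in the frame of bin_in between -0.003 and 0.115 m and x of marble5_center in the frame of bin_in between -0.04 and 0.04 m and y of marble5_center in the frame of bin_in between -0.115 and 0.115 m and z of marble5_center in the frame of bin_in between -0.003 and 0.115 m and angle between each of dish0_center, dish1_center, dish2_center's own z axis and vertical below 0.12 rad and z of dish0_center in the frame of tray between 0.024 and 0.035 m and x of dish0_center in the frame of tray between -0.165 and 0.165 m and y of dish0_center in the frame of tray between -0.245 and 0.245 m and z of dish1_center in the frame of tray between 0.024 and 0.035 m and x of dish1_center in the frame of tray between -0.165 and 0.165 m and y of dish1_center in the frame of tray between -0.245 and 0.245 m and z of dish2_center in the frame of tray between 0.024 and 0.035 m and x of dish2_center in the frame of tray between -0.165 and 0.165 m and y of dish2_center in the frame of tray between -0.245 and 0.245 m and value of joint front below 0.03 rad and linear speed of each of dish0, dish1, dish2 below 0.02 m/s); the robot touches nothing.
It fails at once if the dish tower is shifted more than 40 mm (distance of tower from where it was at the start of the episode above 0.04 m).
It fails at once if the jar is shifted more than 40 mm (distance of jar from where it was at the start of the episode above 0.04 m).
It fails at once if the solitaire board is shifted more than 40 mm (distance of board from where it was at the start of the episode above 0.04 m).
It fails at once if the first die is shifted more than 40 mm (distance of die0_center from where it was at the start of the episode above 0.04 m).
It fails at once if the second die is shifted more than 40 mm (distance of die1_center from where it was at the start of the episode above 0.04 m).
Of marble0, marble1, marble2, marble3, marble4, marble5 only 3 to 6 are there at a start; the rules pass over those that are not, and their reading is None.
At some moment in a run one of dish0, dish1, dish2 may be knocked a few centimetres aside while the robot is not near it.
It also fails if it takes over 210 s, if anything falls off the work surface, if the arm or the gripper's body presses on something with over 40 N, if the wrist force passes 120 N, or if a joint passes its speed limit or range.

ROBOT

A 7-joint arm with a two-finger parallel gripper is mounted at the origin on the work surface. World frame = base frame: x ahead of the robot, y to its left, z up, the work surface at z = 0. Lengths are in m, angles in rad, forces in N, time in s.
With the tool pointing down it reaches from about 0.425 to 0.925 m from the base axis. Payload 6.8 kg.
Tool frame: the origin (TCP) lies midway between the tips of the shut fingers; the grasp point (between the pads) lies 19 mm behind it; z points along the fingers, y is the line along which they close (so a half turn about z gives the same grasp; the last joint's range is limited). The gripper opens to 88 mm and grips with 3 to 60 N. Pads are 20 mm wide; open, the fingers measure 115 mm over their backs; the gripper's body (75 mm by 178 mm) begins 61 mm behind the grasp point.
Start: joints at [-1.333, 0.477, 0.022, 1.555, -0.011, 1.109, -0.083], TCP at [0.229, 0.635, 0.202] pointing down, gripper open.
Joint ranges: [-2.96, 2.96], [-0.34, 2.1], [-1.41, 1.46], [0.24, 2.44], [-1.37, 4.51], [0.17, 1.92], [-2.96, 2.96]. Speed limits (rad/s): [2.39, 2.39, 3.14, 3.14, 3.14, 3.14, 3.14].

INTERFACE

Orientations are given as a rotation vector (axis times angle).
In Python, from station import env, optics, hand_in gives the robot as it stands. The module is installed in compiled form; this text tells all that it offers.
- The arm moves only by the tool drive_tool, never from a script. Its arguments are lists of equal length, an entry for each row: "rot": the turn, a rotation vector about the world's x, y, z in units of pi/4 rad (1.0 is pi/4 rad), a list of three; "xyz": the shift along the world's x, y, z in units of 0.5 m (1.0 is 0.5 m), a list of three; "grip": the opening, from -1 (shut) to 1 (fully open). In form: {"rot": [[ax, ay, az], ...], "xyz": [[tx, ty, tz], ...], "grip": [grip, ...]}. A call has 1 to 20 rows; each row is the pose to reach, as a shift and turn from the pose commanded when the call began; what a row does not reach only later rows make up. A row lasts 1/8 s, in which the tool goes at most 62.5 mm and 10.7 degrees, less where a joint would pass 70% of its speed; a pose out of reach is approached as far as the arm can. A call with a number of a shift or a turn outside -1 to 1 is refused whole. A call with a gripper value outside its range is refused whole. The fingers move at their own pace and stop on an object; "grip_force" is the grip in N (left out, the last holds). Time passes only in rows, so rows that repeat a pose let the fingers close. It gives the time, the measured TCP pose, the force, the opening and the grip force at its end, in the units of the state.
- env.state(): the state, without advancing time (a new reading comes with each control period).
- optics.get_image(name): name is "scene" or "side" or "wrist"; returns a dict with "image" (420x560x3 uint8, red, green, blue), "depth" (420x560 float32, m along the optical axis (not along the pixel's ray), 0 where there is no reading), "fx", "fy", "cx", "cy" (pixels), "R" (3x3) and "t" (3): a world point X has camera coordinates R X + t. Camera axes: x right, y down, z forward; pixel columns grow to the right and rows downward; lengths in m; the calibration is good to about 2 mm. The wrist camera is an equidistant fisheye: a pixel r from the principal point sees the ray r / f radians off the axis. A picture is of the moment at which its call begins.
- hand_in(): hands the job in; it is judged then, once.
Trained networks look in a picture, given as the dict that the camera call returned (one of the last four; its "shot" number tells which), for a name from the list of things; names that differ only in an ending like _2 or _b are one class to them, and where a whole thing is asked for, a point or a joint stands for the part that bears it (a point fixed in the world has none). Each returns a list of dicts, best first, with "p" (0 to 1); they miss things now and then, are a little off and sometimes report something else, mostly with a low value. They report only what shows in the picture. A call takes as long as a camera call. They do not tell look-alikes from the thing itself.
- optics.search_frame(picture, thing): "point" ([column, row] as shares, 0 to 1, of the picture: columns of its width, rows of its height, amid what is visible of it).
The state is a dict: "t": time; "joints": joint angles; "qvel": joint speeds; "joint_efforts": joint torques, N m; "position": TCP position; "ee_rot": TCP orientation; "force": force on the tool from outside, world axes, zero at the start; "wrist_torque": the same for the moment, N m; "width": finger opening in m; "finger_force": force on a finger pad.
Only numpy, scipy, OpenCV 4.12 (cv2) and the standard library are available. Lean on these libraries where they do the work, as an engineer would, in place of code of your own. Each camera call takes 0.05 s, during which the arm holds its last target. There are 200 camera calls.

## Working session

There is one attempt and no reset: what is moved stays moved. The work goes in short steps, Python scripts to look and compute and a tool call to move; the robot and the scene stay as the last step left them, time stands still between calls to the robot, and variables do not carry over. Pictures are saved under pics/ and viewed, at most 14 in all, crops included, and the job is handed in when it is done.

Besides the shell and the picture viewer there is one more tool, called after ">>>" as a command line: name --argument value ..., lists and objects as JSON in quotes. drive_tool: Moves the arm, as the interface text tells. Its arguments: {"type":"object","properties":{"rot":{"type":"array"},"xyz":{"type":"array"},"grip":{"type":"array"},"grip_force":{"type":"number"}},"required":["rot","xyz","grip"]}

```bash
mkdir -p pics; cat > h.py <<'E'
from station import env, optics, hand_in
import numpy as np, cv2
from scipy.spatial.transform import Rotation as Ro
def save(p,n): cv2.imwrite('pics/'+n+'.png',p['image'][:,:,::-1])
def ray(p,u,v):
    x=(u-p['cx'])/p['fx'];y=(v-p['cy'])/p['fy'];return np.array([x,y,1.])
def world(p,u,v,z=None,d=None,fish=False):
    R=np.array(p['R']);t=np.array(p['t'])
    if fish:
        a=np.array([(u-p['cx'])/p['fx'],(v-p['cy'])/p['fy']]);r=np.hypot(*a);r=max(r,1e-9)
        k=np.array([a[0]/r*np.sin(r),a[1]/r*np.sin(r),np.cos(r)])
        k=k/k[2]
    else: k=ray(p,u,v)
    if z is None:
        if d is None: d=float(p['depth'][int(round(v)),int(round(u))])
        return R.T@(k*d-t)
    C=-R.T@t;w=R.T@k
    return C+w*(z-C[2])/w[2]
def cloud(p,fish=False):
    R=np.array(p['R']);t=np.array(p['t']);h,w=p['depth'].shape
    u,v=np.meshgrid(np.arange(w),np.arange(h));x=(u-p['cx'])/p['fx'];y=(v-p['cy'])/p['fy']
    if fish:
        r=np.hypot(x,y)+1e-9;s=np.tan(np.minimum(r,1.5))/r;x=x*s;y=y*s
    k=np.stack([x,y,np.ones_like(x)],-1)*p['depth'][...,None]
    return (k-t)@R
E
python3 - <<'E'
from h import *
s=env.state();print(s['position'],s['ee_rot'],s['width'])
for c in ['scene','side']:
    p=optics.get_image(c);save(p,c+'0');print(c,-np.array(p['R']).T@p['t'])
    np.save(c,p,allow_pickle=True)
    for n in ['cabinet','pull_tab','bolt_knob','tray','dish0_center','marble0_center','tower','jar','board','die0_center','bump']:
        for r in optics.search_frame(p,n):
            if r['p']<.2: continue
            u,v=r['point'][0]*560,r['point'][1]*420
            print(n,round(r['p'],2),round(u),round(v),world(p,min(u,559),min(v,419)).round(3))
E
```

```text
[0.22857885 0.63444414 0.20151054] [-5.40402772e-01 -3.09456886e+00  2.77171861e-03] 0.0875915711673934
scene [1.3387836  0.12005335 1.26015075]
cabinet 0.66 423 278 [0.632 0.283 0.181]
cabinet 0.31 269 292 [ 0.678 -0.08   0.069]
pull_tab 0.62 399 245 [0.551 0.222 0.184]
bolt_knob 0.88 421 268 [0.621 0.273 0.202]
tray 0.64 235 251 [ 0.536 -0.213  0.008]
dish0_center 0.96 185 217 [ 0.454 -0.39   0.018]
dish0_center 0.6 235 227 [ 0.464 -0.232  0.022]
tower 0.62 269 293 [ 0.682 -0.079  0.069]
jar 0.83 151 260 [ 0.659 -0.401  0.091]
board 0.76 208 277 [ 0.646 -0.257  0.031]
board 0.71 148 258 [ 0.655 -0.41   0.089]
board 0.57 270 293 [ 0.68  -0.076  0.066]
bump 0.95 424 278 [0.633 0.286 0.185]
side [ 0.05048873 -0.68867504  1.08868662]
cabinet 0.91 242 144 [0.549 0.212 0.172]
pull_tab 0.93 229 155 [0.522 0.255 0.111]
pull_tab 0.52 330 215 [ 0.658 -0.095  0.064]
bolt_knob 0.67 250 123 [0.616 0.272 0.185]
bolt_knob 0.21 331 296 [ 0.513 -0.288  0.007]
tray 0.67 328 297 [ 0.506 -0.283  0.003]
dish0_center 0.64 339 331 [ 0.462 -0.38   0.015]
dish0_center 0.39 249 123 [0.613 0.275 0.185]
tower 0.91 333 214 [ 0.665 -0.1    0.067]
jar 0.97 401 299 [ 0.621 -0.423  0.083]
board 0.68 240 141 [0.544 0.219 0.181]
board 0.56 357 268 [ 0.62  -0.269  0.031]
die0_center 0.7 339 329 [ 0.468 -0.375  0.012]
bump 0.83 240 143 [0.544 0.217 0.178]
```

View pics/scene0.png

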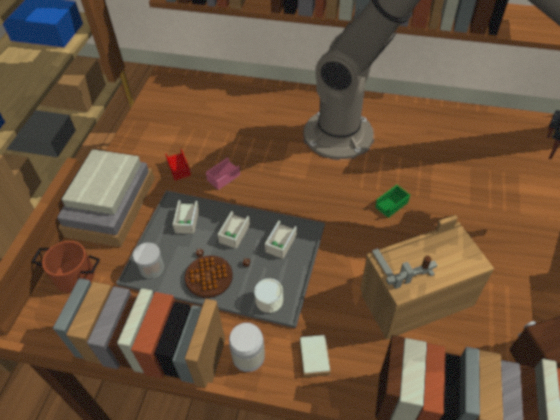

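View pics/side0.png

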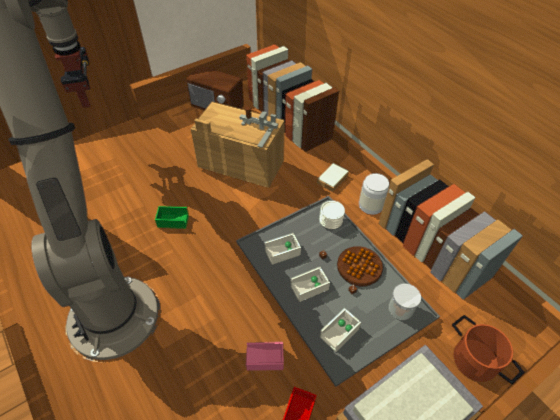

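Three white dishes are on the tray: scene (185,217), (234,229) and (281,239). The cabinet is on the right at (427,270) with its knob at (427,262), and the tab is at (450,226). The green, pink and red dishes are decoys.

```bash
cat >> h.py <<'E'
def rect(P):
    r=cv2.minAreaRect((P[:,:2]*1000).astype(np.float32));b=cv2.boxPoints(r);return r,b
E
python3 - <<'E'
from h import *
ps=[np.load(c+'.npy',allow_pickle=True).item() for c in ['scene','side']]
for p in ps:
    W=cloud(p);I=p['image'].astype(int)
    ok=p['depth']>0
    m=ok&(abs(W[...,2]-.181)<.006)&(W[...,0]>.4)&(W[...,0]<.85)&(W[...,1]>.05)&(W[...,1]<.5)
    n,l,st,c=cv2.connectedComponentsWithStats(m.astype(np.uint8));k=1+st[1:,4].argmax()
    r,b=rect(W[l==k]);print('cab',st[k,4],r,b.round().tolist(), 'z',np.median(W[l==k][:,2]))
    m=ok&(W[...,2]>.193)&(W[...,0]>.4)&(W[...,0]<.85)&(W[...,1]>.05)&(W[...,1]<.5)
    n,l,st,c=cv2.connectedComponentsWithStats(m.astype(np.uint8))
    for k in range(1,n):
        if st[k,4]>15:
            Q=W[l==k];print('  top part',st[k,4],Q.min(0).round(3),Q.max(0).round(3),Q.mean(0).round(3))
    white=(I.min(-1)>110)&(I.max(-1)-I.min(-1)<60)
    m=ok&white&(W[...,2]>.01)&(W[...,2]<.06)&(W[...,0]>.35)&(W[...,0]<.62)&(W[...,1]>-.5)&(W[...,1]<0)
    n,l,st,c=cv2.connectedComponentsWithStats(m.astype(np.uint8))
    for k in range(1,n):
        if st[k,4]>150:
            Q=W[l==k];r,b=rect(Q[Q[:,2]>.02]);print('dish',st[k,4],np.round(r[0],1),np.round(r[1],1),round(r[2],1),Q[:,2].max().round(3))
    gr=ok&(I[...,1]>I[...,0]+25)&(I[...,1]>I[...,2]+10)&(W[...,2]>.01)&(W[...,1]<-.02)
    n,l,st,c=cv2.connectedComponentsWithStats(gr.astype(np.uint8))
    for k in range(1,n):
        if st[k,4]>6: print('green',st[k,4],W[l==k].mean(0).round(3))
    # tray
    m=ok&(W[...,2]<.03)&(W[...,2]>.003)&(I.max(-1)-I.min(-1)<30)&(I.max(-1)<130)&(W[...,0]>.3)&(W[...,0]<.8)&(W[...,1]<.05)
    n,l,st,c=cv2.connectedComponentsWithStats(m.astype(np.uint8));k=1+st[1:,4].argmax()
    print('tray',st[k,4],rect(W[l==k])[0])
E
```

```text
cab 5039 ((580.8517456054688, 295.13104248046875), (153.2978973388672, 263.580810546875), 33.80030059814453) [[444.0, 362.0], [590.0, 143.0], [718.0, 228.0], [571.0, 447.0]] z 0.1809656939545972
  top part 194 [0.462 0.304 0.193] [0.495 0.35  0.225] [0.481 0.326 0.212]
  top part 574 [0.592 0.197 0.193] [0.677 0.308 0.242] [0.639 0.25  0.212]
  top part 775 [0.799 0.219 0.194] [0.85  0.295 0.216] [0.826 0.257 0.203]
  top part 902 [0.794 0.371 0.193] [0.85  0.446 0.217] [0.824 0.408 0.203]
dish 509 [ 459.8 -381.6] [96.5 57.7] 9.4 0.058
dish 556 [ 478.3 -231.6] [58.3 93.3] 79.7 0.058
dish 552 [485.7 -93. ] [57.6 92.4] 78.1 0.057
green 11 [ 0.488 -0.384  0.039]
green 13 [ 0.48  -0.367  0.034]
green 18 [ 0.497 -0.243  0.033]
green 12 [ 0.5   -0.225  0.032]
green 21 [ 0.503 -0.105  0.032]
green 10 [ 0.51  -0.086  0.033]
tray 13189 ((548.220458984375, -244.59185791015625), (509.2497253417969, 346.3936767578125), 87.00020599365234)
cab 1998 ((581.785400390625, 291.5462341308594), (156.27963256835938, 262.6009216308594), 33.6037483215332) [[444.0, 358.0], [589.0, 139.0], [720.0, 225.0], [574.0, 444.0]] z 0.17954789914421254
  top part 218 [0.796 0.366 0.193] [0.85  0.446 0.215] [0.821 0.399 0.202]
  top part 238 [0.799 0.215 0.193] [0.85  0.293 0.215] [0.823 0.248 0.202]
  top part 345 [0.594 0.197 0.193] [0.678 0.307 0.239] [0.635 0.247 0.21 ]
  top part 135 [0.459 0.3   0.194] [0.494 0.346 0.224] [0.476 0.322 0.21 ]
dish 404 [484.5 -94.3] [60.7 91.7] 76.5 0.055
dish 472 [ 478.7 -233.2] [59.  91.1] 79.8 0.054
dish 705 [ 461.2 -383.5] [91.7 56.1] 8.6 0.055
green 43 [ 0.505 -0.095  0.03 ]
green 54 [ 0.497 -0.233  0.029]
green 40 [ 0.477 -0.369  0.029]
green 37 [ 0.482 -0.39   0.029]
tray 13827 ((550.2069091796875, -241.44818115234375), (503.1824035644531, 342.6009216308594), 86.8736343383789)
```

>>> drive_tool --rot '[[0,0,0],[0,0,-0.2],[0,0,-0.4],[0,0,-0.6],[0,0,-0.81],[0,0,-0.81],[0,0,-0.81],[0,0,-0.81],[0,0,-0.81],[0,0,-0.81],[0,0,-0.81],[0,0,-0.81]]' --xyz '[[0,0,0.12],[0.08,-0.07,0.2],[0.16,-0.14,0.2],[0.24,-0.21,0.2],[0.32,-0.28,0.2],[0.4,-0.35,0.2],[0.48,-0.42,0.2],[0.56,-0.49,0.2],[0.64,-0.56,0.2],[0.7,-0.64,0.2],[0.772,-0.71,0.2],[0.772,-0.71,0.2]]' --grip '[1,1,1,1,1,1,0,0,0,0,0,0]' --grip_force 25

```text
t: 2.7
position: [0.6178, 0.2747, 0.3025]
ee_rot: [1.491, 2.762, -0.002]
force: [0.5, -0.5, 0.6]
width: 0.0437
finger_force: 0.0
```

```bash
python3 - <<'E'
from h import *
s=env.state();print(s['position'],Ro.from_rotvec(s['ee_rot']).as_matrix().round(3),s['width'],s['force'])
p=optics.get_image('wrist');save(p,'w1');print(-np.array(p['R']).T@p['t'])
W=cloud(p,True);ok=p['depth']>0
for n in ['bolt_knob','bump','pull_tab']:
    for r in optics.search_frame(p,n)[:2]:
        u,v=r['point'][0]*560,r['point'][1]*420
        print(n,round(r['p'],2),round(u),round(v),world(p,u,v,fish=True).round(3),world(p,u,v,z=.222,fish=True).round(3))
m=ok&(W[...,2]>.228)&(W[...,2]<.245)&(np.hypot(W[...,0]-.615,W[...,1]-.279)<.03)
Q=W[m];print('knob',len(Q),Q.min(0),Q.max(0),Q.mean(0))
E
```

```text
[0.61777338 0.2746663  0.30248238] [[-0.549  0.836  0.002]
 [ 0.836  0.549 -0.002]
 [-0.003 -0.    -1.   ]] 0.04368475074698164 [ 0.46981814 -0.45153468  0.61699236]
[0.57152277 0.34465814 0.48526949]
bolt_knob 0.73 279 208 [0.613 0.282 0.239] [0.616 0.277 0.222]
bump 0.6 261 142 [0.574 0.312 0.18 ] [0.573 0.317 0.222]
knob 409 [0.60655941 0.27327829 0.22806891] [0.62441345 0.29072299 0.24050551] [0.61462232 0.28306534 0.23750773]
```

View pics/w1.png

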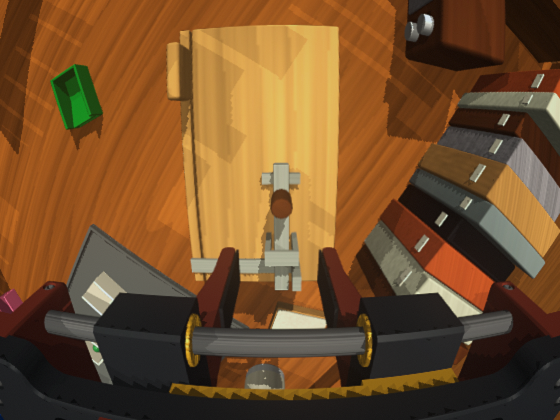

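The wrist view shows the knob at (281,205), the strap at (230,265) and the tab at (176,70), all consistent with the fit. I'll descend and grip.

>>> drive_tool --rot '[[0,0,0],[0,0,0],[0,0,0],[0,0,0],[0,0,0],[0,0,0],[0,0,0]]' --xyz '[[-0.006,0.013,-0.06],[-0.006,0.013,-0.13],[-0.006,0.013,-0.19],[-0.006,0.013,-0.19],[-0.006,0.013,-0.19],[-0.006,0.013,-0.19],[-0.006,0.013,-0.19]]' --grip '[0,0,0,-1,-1,-1,-1]' --grip_force 25

```text
t: 3.78
position: [0.6123, 0.2872, 0.2093]
ee_rot: [1.481, 2.77, 0.004]
force: [-1.9, 0.0, 6.3]
width: 0.0173
finger_force: 25.0
```

>>> drive_tool --rot '[[0,0,0],[0,0,0],[0,0,0],[0,0,0],[0,0,0],[0,0,0],[0,0,0],[0,0,0],[0,0,0],[0,0,0]]' --xyz '[[0,0,0.012],[0,0,0.025],[0,0,0.025],[-0.012,0.018,0.025],[-0.024,0.036,0.025],[-0.036,0.054,0.025],[-0.047,0.071,0.025],[-0.047,0.071,0.025],[-0.047,0.071,0.012],[-0.047,0.071,0.0]]' --grip '[-1,-1,-1,-1,-1,-1,-1,-1,-1,-1]'

```text
t: 5.03
position: [0.589, 0.3223, 0.2088]
ee_rot: [1.481, 2.77, 0.003]
force: [-6.0, -3.5, 29.0]
width: 0.0168
finger_force: 25.0
```

>>> drive_tool --rot '[[0,0,0],[0,0,0],[0,0,0],[0,0,0],[0,0,0],[0,0,0],[0,0,0]]' --xyz '[[0,0,0],[0,0,0],[0,0,0.1],[0,0,0.18],[-0.11,0.004,0.18],[-0.22,0.006,0.18],[-0.22,0.006,0.18]]' --grip '[-0.2,-0.2,-0.2,0,0,0,0]' --grip_force 15

```text
t: 5.9
position: [0.4743, 0.3254, 0.2974]
ee_rot: [-1.474, -2.771, 0.002]
force: [0.8, 0.4, 1.0]
width: 0.0442
finger_force: 0.0
```

```bash
python3 - <<'E'
from h import *
s=env.state();print(s['position'],s['width'],s['force'])
p=optics.get_image('wrist')
W=cloud(p,True);ok=p['depth']>0
m=ok&(W[...,2]>.227)&(W[...,2]<.26)&(np.hypot(W[...,0]-.6,W[...,1]-.3)<.06)
Q=W[m];print('knob',len(Q),Q.min(0),Q.max(0),Q.mean(0))
p=optics.get_image('scene')
W=cloud(p);ok=p['depth']>0;I=p['image'].astype(int)
m=ok&(W[...,2]>.226)&(W[...,2]<.26)&(np.hypot(W[...,0]-.6,W[...,1]-.3)<.06)
Q=W[m];print('knob',len(Q),Q.min(0),Q.max(0),Q.mean(0))
for n in ['scene','wrist']:
    p=optics.get_image(n);W=cloud(p,n=='wrist');ok=p['depth']>0
    m=ok&(W[...,2]>.214)&(W[...,2]<.226)&(np.hypot(W[...,0]-.478,W[...,1]-.325)<.04)
    Q=W[m];print('tab',len(Q), rect(Q)[0] if len(Q) else 0)
save(p,'w2')
E
```

```text
[0.47430544 0.3253828  0.29735971] 0.044184877122515794 [0.82543124 0.37733673 1.01830742]
knob 241 [0.58244059 0.30869015 0.2270439 ] [0.59832947 0.32609876 0.23981029] [0.58750785 0.31931133 0.23506473]
knob 62 [0.58242482 0.30681376 0.22613524] [0.60130611 0.32263634 0.24247377] [0.59400563 0.3148812  0.23602077]
tab 99 ((477.99139404296875, 327.3907775878906), (13.753026008605957, 52.82989501953125), 34.531089782714844)
tab 792 ((477.3155212402344, 328.28631591796875), (11.288030624389648, 49.60533142089844), 34.015621185302734)
```

>>> drive_tool --rot '[[0,0,0],[0,0,0],[0,0,0],[0,0,0],[0,0,0],[0,0,0],[0,0,0]]' --xyz '[[0.004,0.004,-0.08],[0.004,0.004,-0.16],[0.004,0.004,-0.214],[0.004,0.004,-0.214],[0.004,0.004,-0.214],[0.004,0.004,-0.214],[0.004,0.004,-0.214]]' --grip '[0,0,0,0,-1,-1,-1]' --grip_force 15

```text
t: 6.98
position: [0.4808, 0.3274, 0.1915]
ee_rot: [1.481, 2.77, 0.003]
force: [0.3, 0.5, 0.3]
width: 0.0174
finger_force: 0.0
```

>>> drive_tool --rot '[[0,0,0],[0,0,0],[0.085,-0.127,0],[0.17,-0.254,0],[0.254,-0.381,0],[0.339,-0.509,0],[0.424,-0.636,0],[0.438,-0.657,0],[0.438,-0.657,0],[0.438,-0.657,0]]' --xyz '[[0,0,0],[0,0,0],[-0.0356,-0.0237,-0.0006],[-0.0707,-0.0472,-0.0064],[-0.1052,-0.0702,-0.0172],[-0.1383,-0.0922,-0.0328],[-0.1696,-0.1131,-0.0532],[-0.1746,-0.1164,-0.057],[-0.1746,-0.1164,-0.057],[-0.1746,-0.1164,-0.057]]' --grip '[-1,-1,-1,-1,-1,-1,-1,-1,-1,-1]'

```text
t: 8.22
position: [0.4146, 0.266, 0.1699]
ee_rot: [1.302, 2.454, 0.661]
force: [-15.1, 8.1, 13.9]
width: 0.0119
finger_force: 15.1
```

```bash
python3 - <<'E'
from h import *
s=env.state();print(s['position'],Ro.from_rotvec(s['ee_rot']).as_matrix().round(3),s['joints'].round(3) if hasattr(s['joints'],'round') else s['joints'],s['force'])
p=optics.get_image('side');save(p,'s2')
E
```

```text
[0.4145519  0.26597062 0.16987923] [[-0.552  0.702  0.45 ]
 [ 0.833  0.488  0.261]
 [-0.036  0.519 -0.854]] [-0.215  0.014 -0.574  2.408  0.651  0.236 -0.79 ] [-15.09835687   8.14891394  13.87784795]
```

View pics/s2.png

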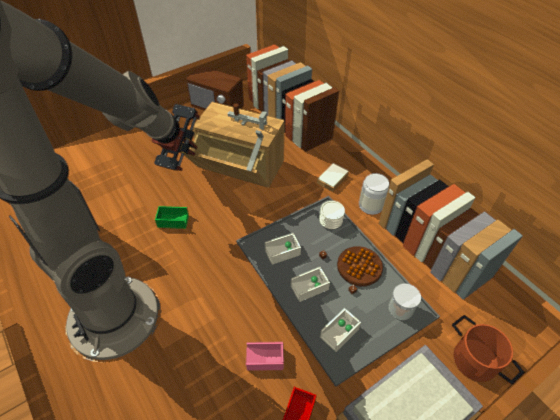

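Shows the front open around 0.54 rad. The arm hit its joint limits (j4, j6) while tilted, so I'll release and push the tab the rest of the way from inside with an upright tool.

>>> drive_tool --rot '[[0,0,0],[0,0,0],[0,0,0],[-0.1,0.15,0],[-0.3,0.45,0],[-0.438,0.657,0],[-0.438,0.657,0],[-0.438,0.657,0],[-0.438,0.657,0]]' --xyz '[[0.04,0.0,0],[0.04,0.0,0.0],[0.02,0.01,0.1],[0.04,0.02,0.16],[0.1,0.06,0.2],[0.14,0.08,0.2],[0.14,0.08,0.2],[0.14,0.08,0.2],[0.14,0.08,0.2]]' --grip '[0,0,0,0,0,-1,-1,-1,-1]'

```text
t: 9.4
position: [0.4841, 0.2987, 0.2662]
ee_rot: [-1.462, -2.774, 0.146]
force: [-0.1, 0.3, 0.1]
width: 0.0076
finger_force: 0.0
```

```bash
python3 - <<'E'
from h import *
s=env.state();print(s['position'],Ro.from_rotvec(s['ee_rot']).as_matrix().round(3),s['joints'],s['force'],s['width'])
p=optics.get_image('scene');W=cloud(p)
O=np.array([.5189,.2517,0]);A=np.array([[.832,.555,0],[-.555,.832,0],[0,0,1]])
C=(W-O)@A.T
m=(p['depth']>0)&(abs(C[...,1]-85)<1e9)&(abs(C[...,1]-.085)<.03)&(C[...,0]<-.05)&(C[...,0]>-.16)&(C[...,2]>.13)&(C[...,2]<.2)
Q=C[m];i=Q[:,2].argsort()[-12:];print(Q[i].round(3))
E
```

```text
[0.48413283 0.29868494 0.2662198 ] [[-0.566  0.823 -0.046]
 [ 0.823  0.562 -0.081]
 [-0.041 -0.083 -0.996]] [-0.22677485  0.35824443 -0.59284797  1.64026806  0.22935976  1.29918903
 -0.27058546] [-0.05037925  0.26007428  0.05216915] 0.007605501314610693
[[-0.083  0.079  0.199]
 [-0.078  0.084  0.199]
 [-0.081  0.101  0.199]
 [-0.09   0.088  0.199]
 [-0.08   0.103  0.199]
 [-0.086  0.098  0.199]
 [-0.076  0.097  0.199]
 [-0.078  0.108  0.2  ]
 [-0.081  0.11   0.2  ]
 [-0.077  0.092  0.2  ]
 [-0.08   0.059  0.2  ]
 [-0.075  0.071  0.2  ]]
```

```bash
cat >> h.py <<'E'
CO=np.array([.5189,.2517,0]);CA=np.array([[.832,.555,0],[-.555,.832,0],[0,0,1]])
def cab(W): return (W-CO)@CA.T
E
python3 - <<'E'
from h import *
for n in ['scene','side']:
    p=optics.get_image(n);C=cab(cloud(p))
    for y in (70,85,100):
        m=(p['depth']>0)&(abs(C[...,1]-y/1000)<.004)&(C[...,0]<-.03)&(C[...,0]>-.18)&(C[...,2]>.12)&(C[...,2]<.24)
        Q=C[m];i=Q[:,2].argsort()[::-1][:6];print(n,y,(Q[i][:,[0,2]]*1000).round().tolist())
E
```

```text
scene 70 [[-83.0, 206.0], [-85.0, 204.0], [-83.0, 204.0], [-81.0, 203.0], [-80.0, 202.0], [-81.0, 201.0]]
scene 85 [[-80.0, 207.0], [-81.0, 207.0], [-79.0, 206.0], [-86.0, 203.0], [-88.0, 203.0], [-78.0, 202.0]]
scene 100 [[-84.0, 204.0], [-78.0, 204.0], [-86.0, 204.0], [-81.0, 204.0], [-81.0, 202.0], [-82.0, 201.0]]
side 70 [[-85.0, 203.0], [-86.0, 203.0], [-89.0, 201.0], [-90.0, 199.0], [-94.0, 199.0], [-86.0, 199.0]]
side 85 [[-86.0, 205.0], [-92.0, 203.0], [-91.0, 202.0], [-84.0, 201.0], [-85.0, 200.0], [-83.0, 200.0]]
side 100 [[-86.0, 205.0], [-84.0, 204.0], [-87.0, 202.0], [-92.0, 201.0], [-89.0, 201.0], [-84.0, 200.0]]
```

>>> drive_tool --rot '[[0,0,0],[0,0,0],[0,0,0],[0,0,0],[0,0,0],[0,0,0],[0,0,0],[0,0,0],[0,0,0],[0,0,0]]' --xyz '[[-0.083,0.009,0],[-0.083,0.009,-0.1],[-0.083,0.009,-0.168],[-0.083,0.009,-0.168],[-0.1,-0.002,-0.17],[-0.116,-0.013,-0.172],[-0.132,-0.024,-0.176],[-0.15,-0.036,-0.18],[-0.166,-0.047,-0.184],[-0.166,-0.047,-0.184]]' --grip '[-1,-1,-1,-1,-1,-1,-1,-1,-1,-1]'

```text
t: 10.8
position: [0.4017, 0.2744, 0.1744]
ee_rot: [-1.463, -2.772, 0.148]
force: [0.2, 0.8, 0.0]
width: 0.0005
finger_force: 0.0
```

```bash
cat >> h.py <<'E'
def tab():
  for n in ['scene','side']:
    p=optics.get_image(n);C=cab(cloud(p))
    for y in (70,85,100):
        m=(p['depth']>0)&(abs(C[...,1]-y/1000)<.004)&(C[...,0]<-.03)&(C[...,0]>-.18)&(C[...,2]>.12)&(C[...,2]<.24)
        Q=C[m];i=Q[:,2].argsort()[::-1][:5];print(n,y,(Q[i][:,[0,2]]*1000).round().tolist())
E
python3 - <<'E'
from h import *
s=env.state();print(cab(np.array(s['position'])),s['force'],s['joints']);tab()
E
```

```text
[-0.08487412  0.08395559  0.17440166] [0.15043697 0.76290386 0.02238557] [-0.22907176  0.31291823 -0.61896743  1.92822953  0.229058    1.06095801
 -0.35609868]
scene 70 [[-70.0, 236.0], [-87.0, 234.0], [-85.0, 227.0], [-84.0, 225.0], [-77.0, 217.0]]
scene 85 [[-69.0, 239.0], [-69.0, 236.0], [-70.0, 235.0], [-71.0, 232.0], [-70.0, 231.0]]
scene 100 [[-75.0, 220.0], [-74.0, 213.0], [-90.0, 176.0], [-90.0, 171.0], [-89.0, 169.0]]
side 70 [[-80.0, 240.0], [-84.0, 240.0], [-71.0, 236.0], [-84.0, 236.0], [-91.0, 234.0]]
side 85 [[-91.0, 238.0], [-92.0, 237.0], [-92.0, 235.0], [-93.0, 234.0], [-92.0, 234.0]]
side 100 [[-88.0, 223.0], [-88.0, 204.0], [-111.0, 187.0], [-112.0, 186.0], [-114.0, 184.0]]
```

>>> drive_tool --rot '[[0,0,0],[0,0,0],[0,0,0]]' --xyz '[[-0.007,-0.005,0],[-0.012,-0.008,0],[-0.012,-0.008,0]]' --grip '[-1,-1,-1]'

```text
t: 11.28
position: [0.3962, 0.271, 0.1745]
ee_rot: [-1.463, -2.772, 0.147]
force: [-0.6, 0.7, 0.1]
width: 0.0004
finger_force: 0.0
```

>>> drive_tool --rot '[[0,0,0],[0,0,0],[0,0,0],[0,0,0]]' --xyz '[[-0.007,-0.005,0],[-0.013,-0.009,0],[-0.02,-0.013,0],[-0.02,-0.013,0]]' --grip '[-1,-1,-1,-1]'

```text
t: 11.78
position: [0.3861, 0.2643, 0.1745]
ee_rot: [-1.463, -2.772, 0.147]
force: [-0.2, -0.2, 0.1]
width: 0.0002
finger_force: 0.0
```

```bash
python3 - <<'E'
from h import *
s=env.state();print(cab(np.array(s['position'])),s['force'],s['joints']);tab()
E
```

```text
[-0.10347865  0.08422941  0.17454864] [-0.1590301  -0.24234447  0.09556594] [-0.21723887  0.28130526 -0.62712711  1.96818045  0.21237156  1.0465565
 -0.34939971]
scene 70 [[-95.0, 225.0], [-108.0, 222.0], [-95.0, 217.0], [-104.0, 210.0], [-103.0, 208.0]]
scene 85 [[-88.0, 240.0], [-89.0, 236.0], [-90.0, 235.0], [-90.0, 232.0], [-90.0, 229.0]]
scene 100 [[-90.0, 231.0], [-94.0, 212.0], [-96.0, 205.0], [-96.0, 196.0], [-104.0, 180.0]]
side 70 [[-106.0, 238.0], [-98.0, 236.0], [-108.0, 235.0], [-114.0, 233.0], [-109.0, 233.0]]
side 85 [[-111.0, 239.0], [-109.0, 237.0], [-110.0, 233.0], [-110.0, 231.0], [-110.0, 229.0]]
side 100 [[-107.0, 216.0], [-109.0, 214.0], [-111.0, 188.0], [-115.0, 186.0], [-114.0, 186.0]]
```

```bash
python3 - <<'E'
from h import *
p=optics.get_image('side');q=optics.get_image('scene')
a=cv2.resize(p['image'][90:190,150:290],None,fx=2.8,fy=2.8,interpolation=cv2.INTER_CUBIC);b=cv2.resize(q['image'][200:300,360:500],None,fx=2.8,fy=2.8,interpolation=cv2.INTER_CUBIC)
cv2.imwrite('pics/c3.png',np.hstack([a,b])[:,:,::-1])
E
```

```text
(no output)
```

View pics/c3.png

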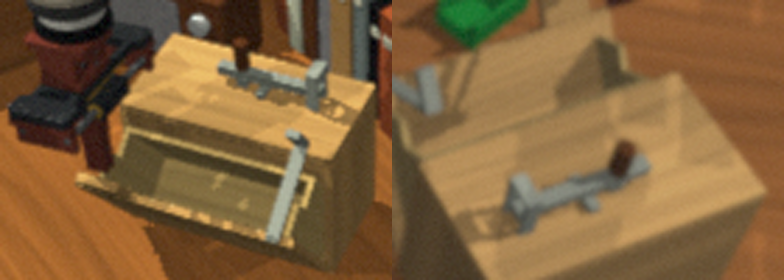

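The picture shows the front wide open, with the finger at its tab end (crop left, ~(100,165)). I'll measure the panel edge.

```bash
python3 - <<'E'
from h import *
for n in ['scene','side']:
    p=optics.get_image(n);C=cab(cloud(p))
    for y in (-60,-30,0,30):
        m=(p['depth']>0)&(abs(C[...,1]-y/1000)<.004)&(C[...,0]<-.05)&(C[...,0]>-.18)&(C[...,2]>.12)&(C[...,2]<.2)
        Q=C[m];i=Q[:,2].argsort()[::-1][:5];print(n,y,(Q[i][:,[0,2]]*1000).round().tolist(),(Q[:,0].min()*1000).round())
E
```

```text
scene -60 [[-60.0, 124.0]] -60.0
scene -30 [[-86.0, 158.0], [-90.0, 156.0], [-89.0, 156.0], [-91.0, 153.0], [-86.0, 153.0]] -97.0
scene 0 [[-84.0, 157.0], [-86.0, 156.0], [-90.0, 155.0], [-87.0, 154.0], [-85.0, 154.0]] -93.0
scene 30 [[-85.0, 159.0], [-87.0, 156.0], [-92.0, 156.0], [-88.0, 156.0], [-91.0, 154.0]] -95.0
side -60 [[-90.0, 155.0], [-90.0, 155.0], [-91.0, 152.0], [-95.0, 152.0], [-94.0, 152.0]] -95.0
side -30 [[-93.0, 153.0], [-90.0, 152.0], [-93.0, 151.0], [-91.0, 151.0], [-87.0, 150.0]] -97.0
side 0 [[-95.0, 155.0], [-91.0, 154.0], [-88.0, 153.0], [-96.0, 153.0], [-96.0, 152.0]] -97.0
side 30 [[-95.0, 151.0], [-93.0, 151.0], [-94.0, 151.0], [-91.0, 150.0], [-88.0, 150.0]] -95.0
```

>>> drive_tool --rot '[[0,0,0],[0,0,0],[0,0,0],[0,0,0]]' --xyz '[[-0.008,-0.005,0],[-0.012,-0.008,0],[-0.017,-0.011,0],[-0.017,-0.011,0]]' --grip '[-1,-1,-1,-1]'

```text
t: 12.58
position: [0.3777, 0.2589, 0.1745]
ee_rot: [-1.463, -2.772, 0.147]
force: [0.3, -0.7, -0.2]
width: 0.0004
finger_force: 0.0
```

```bash
python3 - <<'E'
from h import *
p=optics.get_image('wrist');save(p,'w4')
for n in ['side']:
    p=optics.get_image(n);C=cab(cloud(p))
    for y in (-30,0,30):
        m=(p['depth']>0)&(abs(C[...,1]-y/1000)<.004)&(C[...,0]<-.05)&(C[...,0]>-.18)&(C[...,2]>.12)&(C[...,2]<.2)
        Q=C[m];i=Q[:,2].argsort()[::-1][:5];print(n,y,(Q[i][:,[0,2]]*1000).round().tolist(),(Q[:,0].min()*1000).round())
E
```

```text
side -30 [[-89.0, 154.0], [-90.0, 154.0], [-98.0, 151.0], [-91.0, 150.0], [-92.0, 150.0]] -98.0
side 0 [[-91.0, 154.0], [-97.0, 153.0], [-95.0, 152.0], [-91.0, 151.0], [-86.0, 150.0]] -97.0
side 30 [[-90.0, 154.0], [-94.0, 153.0], [-95.0, 152.0], [-89.0, 151.0], [-90.0, 151.0]] -98.0
```

View pics/w4.png

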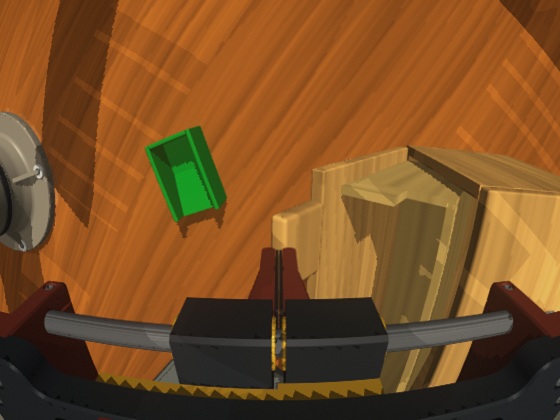

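The finger appears just outside the tab (finger at column 278, tab ~296). The panel edge sits at −97.5 mm, so the front is at its stop. I'll move out a little, then up.

>>> drive_tool --rot '[[0,0,0],[0,0,0],[0,0,0],[0,0,0],[0,0,0],[0,0,0],[0,0,0]]' --xyz '[[-0.008,-0.006,0],[-0.015,-0.01,0],[-0.015,-0.01,0.06],[-0.015,-0.01,0.14],[-0.015,-0.01,0.22],[-0.015,-0.01,0.3],[-0.015,-0.01,0.3]]' --grip '[-1,-1,-1,-1,-1,0,0]'

```text
t: 13.55
position: [0.3713, 0.2552, 0.3273]
ee_rot: [-1.465, -2.775, 0.139]
force: [0.6, 0.8, 0.3]
width: 0.0172
finger_force: 0.0
```

```bash
cat >> h.py <<'E'
def panel():
    p=optics.get_image('side');C=cab(cloud(p))
    m=(p['depth']>0)&(abs(C[...,1])<.04)&(C[...,0]<-.01)&(C[...,0]>-.18)&(C[...,2]>.12)&(C[...,2]<.2)
    Q=C[m];
    if not len(Q): print('panel shut?');return
    a=np.percentile(Q[:,0],3);print('panel edge x',a,'theta',np.arcsin(-a/.168))
E
python3 - <<'E'
from h import *
s=env.state();print(s['position'],Ro.from_rotvec(s['ee_rot']).as_matrix().round(3),s['joints'],s['force']);panel();tab()
E
```

```text
[0.37130017 0.25524291 0.32726354] [[-0.565  0.824 -0.042]
 [ 0.824  0.561 -0.078]
 [-0.041 -0.079 -0.996]] [-0.1538054   0.09318937 -0.64481877  1.80430127  0.08216086  1.34893861
 -0.22116403] [0.57383637 0.82144886 0.29300855]
panel edge x -0.09657104243811235 theta 0.6123934862332697
scene 70 [[-110.0, 190.0], [-111.0, 187.0], [-108.0, 187.0], [-106.0, 187.0], [-113.0, 187.0]]
scene 85 [[-108.0, 190.0], [-112.0, 190.0], [-111.0, 189.0], [-112.0, 188.0], [-104.0, 187.0]]
scene 100 [[-112.0, 191.0], [-109.0, 189.0], [-110.0, 189.0], [-111.0, 189.0], [-107.0, 189.0]]
side 70 [[-116.0, 188.0], [-114.0, 187.0], [-111.0, 187.0], [-117.0, 186.0], [-117.0, 185.0]]
side 85 [[-111.0, 187.0], [-109.0, 186.0], [-115.0, 186.0], [-120.0, 185.0], [-110.0, 185.0]]
side 100 [[-109.0, 186.0], [-110.0, 185.0], [-112.0, 184.0], [-113.0, 183.0], [-118.0, 182.0]]
```

```bash
cat >> h.py <<'E'
def toolR(yaw,tilt=0):
    # dish frame yaw (deg), tool y along dish +y, tilt deg lip-down
    y=np.radians(yaw);Y=np.array([-np.sin(y),np.cos(y),0]);Z=np.array([0,0,-1.]);
    return Ro.from_rotvec(-np.radians(tilt)*Y)*Ro.from_matrix(np.stack([np.cross(Y,Z),Y,Z],1))
def delta(pos,R):
    s=env.state();d=(np.array(pos)-s['position'])/.5
    r=(R*Ro.from_rotvec(s['ee_rot']).inv()).as_rotvec()/(np.pi/4)
    print('xyz',d.round(3).tolist(),'rot',r.round(3).tolist())
E
python3 - <<'E'
from h import *
delta([.485,-.094,.22],toolR(-12))
E
```

```text
xyz [0.23, -0.695, -0.207] rot [0.123, -0.019, 0.969]
```

```bash
cat >> h.py <<'E'
def pour(y=-.02,zl=.25,tilt=60,x=-.05):
    R=toolR(-56.3,tilt);g=CO+CA.T@np.array([x,y,zl]);return g+.019*R.apply([0,0,1]),R
E
python3 - <<'E'
from h import *
for t in (0,60): print(pour(tilt=t)[0]);delta(*pour(tilt=t))
E
```

```text
[0.4884  0.20731 0.231  ]
xyz [0.237, -0.092, -0.185] rot [0.104, -0.062, -0.014]
[0.49752968 0.19362063 0.2405    ]
xyz [0.255, -0.12, -0.166] rot [-1.006, -0.799, 0.044]
```

>>> drive_tool --rot '[[0.05,-0.03,0],[0.104,-0.062,-0.014],[0.104,-0.062,-0.014],[0.104,-0.062,-0.014],[-0.1,-0.2,0],[-0.3,-0.33,0],[-0.5,-0.47,0],[-0.7,-0.6,0.02],[-0.85,-0.7,0.03],[-0.98,-0.78,0.04],[-0.98,-0.78,0.04],[-0.98,-0.78,0.04]]' --xyz '[[0.1,-0.04,0],[0.2,-0.08,-0.05],[0.237,-0.092,-0.1],[0.237,-0.092,-0.1],[0.24,-0.1,-0.1],[0.25,-0.11,-0.1],[0.255,-0.12,-0.1],[0.255,-0.12,-0.1],[0.255,-0.12,-0.1],[0.255,-0.12,-0.1],[0.255,-0.12,-0.1],[0.255,-0.12,-0.12]]' --grip '[0,0.5,0.5,0.5,0.5,0.5,0.5,0.5,0.5,0.5,0.5,0.5]'

```text
t: 15.2
position: [0.4979, 0.1946, 0.2653]
ee_rot: [1.03, 1.918, -0.571]
force: [-0.3, -0.7, 1.3]
width: 0.0662
finger_force: 0.0
```

```bash
python3 - <<'E'
from h import *
s=env.state();print(s['position'],Ro.from_rotvec(s['ee_rot']).as_matrix().round(3),s['joints'],s['force']);delta(*pour(tilt=60));delta([.485,-.094,.22],toolR(-12))
E
```

```text
[0.49794542 0.19459717 0.26531861] [[-0.288  0.833  0.473]
 [ 0.438  0.554 -0.708]
 [-0.852  0.003 -0.524]] [-0.64901768  0.45716014 -0.50347092  1.91431703  0.98997005  1.63784437
 -0.97517557] [-0.34226904 -0.74174144  1.31855713]
xyz [-0.001, -0.002, -0.05] rot [-0.032, -0.016, 0.001]
xyz [-0.026, -0.577, -0.091] rot [0.743, 1.101, 0.9]
```

>>> drive_tool --rot '[[0.18,0.12,0],[0.36,0.24,0],[0.54,0.36,0],[0.72,0.48,0],[0.9,0.6,0],[0.98,0.65,0],[0.98,0.65,0]]' --xyz '[[0,-0.05,0.05],[0,-0.12,0.07],[0,-0.2,0.07],[0,-0.3,0.07],[0,-0.36,0.07],[0,-0.4,0.07],[0,-0.4,0.07]]' --grip '[1,1,1,1,1,1,1]'

```text
t: 16.08
position: [0.4987, -0.0113, 0.301]
ee_rot: [1.457, 2.68, -0.066]
force: [0.0, -0.4, 0.3]
width: 0.0879
finger_force: 0.0
```

```bash
python3 - <<'E'
from h import *
delta([.485,-.094,.22],toolR(-12))
E
```

```text
xyz [-0.027, -0.165, -0.162] rot [0.068, 0.111, 1.001]
```

>>> drive_tool --rot '[[0.03,0.06,0.2],[0.06,0.1,0.4],[0.068,0.111,0.6],[0.068,0.111,0.8],[0.068,0.111,1.0],[0.068,0.111,1.0],[0.068,0.111,1.0]]' --xyz '[[-0.027,-0.08,-0.08],[-0.027,-0.16,-0.13],[-0.027,-0.16,-0.13],[-0.027,-0.165,-0.16],[-0.027,-0.165,-0.16],[-0.027,-0.165,-0.16],[-0.027,-0.165,-0.16]]' --grip '[1,1,1,1,1,1,1]'

```text
t: 16.95
position: [0.4846, -0.0879, 0.2201]
ee_rot: [-0.315, -3.125, 0.004]
force: [-0.1, -0.3, -0.2]
width: 0.088
finger_force: 0.0
```

```bash
cat >> h.py <<'E'
def dishes(names=('scene','side','wrist')):
  for nm in names:
    p=optics.get_image(nm);W=cloud(p,nm=='wrist');I=p['image'].astype(int);ok=p['depth']>0
    white=(I.min(-1)>90)&(I.max(-1)-I.min(-1)<70)
    m=ok&white&(W[...,2]>.012)&(W[...,2]<.07)&(W[...,0]>.33)&(W[...,0]<.62)&(W[...,1]>-.5)&(W[...,1]<0.05)
    n,l,st,c=cv2.connectedComponentsWithStats(m.astype(np.uint8))
    for k in range(1,n):
        if st[k,4]>200:
            Q=W[l==k];Q=Q[Q[:,2]>.022];r,b=rect(Q);(w,h)=r[1];a=r[2] if w>h else r[2]-90
            T=Q[Q[:,2]>.044].mean(0) # tall rim: towards +x (deep) end
            ax=np.array([np.cos(np.radians(a)),np.sin(np.radians(a))]);sg=(T[:2]*1000-np.array(r[0]))@ax
            print(nm,'dish',st[k,4],np.round(r[0],1),np.round(r[1],1),'axis',round(a,1),'deep side',round(sg,1),'zmax',Q[:,2].max().round(3))
    gr=ok&(I[...,1]>I[...,0]+25)&(I[...,1]>I[...,2]+10)&(W[...,1]<.03)&(W[...,0]>.38)&(W[...,1]>-.6)
    n,l,st,c=cv2.connectedComponentsWithStats(gr.astype(np.uint8))
    print(nm,'green',[(int(st[k,4]),W[l==k].mean(0).round(3).tolist()) for k in range(1,n) if st[k,4]>6])
  return p
E
python3 - <<'E'
from h import *
s=env.state();print(s['position'],Ro.from_rotvec(s['ee_rot']).as_matrix().round(3),s['joints'])
p=dishes();save(p,'w5')
E
```

```text
[ 0.48464146 -0.08792276  0.22011483] [[-0.98   0.2   -0.   ]
 [ 0.2    0.98  -0.002]
 [-0.    -0.002 -1.   ]] [ 0.31188603  0.17484463 -0.29234125  1.94429205  0.06127585  1.03097645
  1.36193453]
scene dish 723 [ 461.3 -381.4] [99.7 58.3] axis 8.8 deep side 10.8 zmax 0.057
scene dish 711 [ 478.1 -231.5] [59.2 96.9] axis -10.3 deep side 10.0 zmax 0.058
scene dish 713 [484.5 -92.9] [58.3 96.1] axis -13.0 deep side 12.5 zmax 0.056
scene green [(11, [0.486, -0.385, 0.037]), (11, [0.479, -0.366, 0.034]), (18, [0.497, -0.243, 0.032]), (11, [0.501, -0.225, 0.033]), (21, [0.504, -0.105, 0.032]), (11, [0.51, -0.087, 0.034])]
side dish 680 [484.9 -95.1] [60.3 92.5] axis -12.5 deep side 6.9 zmax 0.054
side dish 375 [ 427.8 -349.7] [285.   0.] axis 108.5 deep side nan zmax 0.023
side dish 766 [ 477.7 -234.4] [58.9 91.9] axis -10.0 deep side 8.0 zmax 0.054
side dish 823 [ 460.7 -384.3] [91.9 57.3] axis 8.1 deep side 10.0 zmax 0.054
side green [(44, [0.505, -0.095, 0.03]), (55, [0.497, -0.233, 0.029]), (40, [0.476, -0.369, 0.029]), (37, [0.482, -0.39, 0.029])]h.py:61: RuntimeWarning: Mean of empty slice.
  T=Q[Q[:,2]>.044].mean(0) # tall rim: towards +x (deep) end
  ret = um.true_divide(
Traceback (most recent call last):
  File "h.py", line 63, in dishes
    print(nm,'dish',st[k,4],np.round(r[0],1),np.round(r[1],1),'axis',round(a,1),'deep side',round(sg,1),'zmax',Q[:,2].max().round(3))
                                                                                                               ~~~~~~~~~~^^
ValueError: zero-size array to reduction operation maximum which has no identity
```

>>> drive_tool --rot '[[0,0,0],[0,0,0],[0,0,0],[0,0,0],[0,0,0],[0,0,0],[0,0,0],[0,0,0],[0,0,0]]' --xyz '[[0,-0.012,-0.11],[0,-0.012,-0.22],[0,-0.012,-0.32],[0,-0.012,-0.406],[0,-0.012,-0.406],[0,-0.012,-0.406],[0,-0.012,-0.406],[0,-0.012,-0.406],[0,-0.012,-0.406]]' --grip '[1,1,1,1,1,-1,-1,-1,-1]' --grip_force 30

```text
t: 18.23
position: [0.4853, -0.0944, 0.0176]
ee_rot: [0.312, 3.126, -0.003]
force: [-1.4, 0.8, 7.3]
width: 0.0562
finger_force: 29.9
```

>>> drive_tool --rot '[[0,0,0],[0,0,0],[0,0,0],[0,0,0],[0,0,0],[0,0,-0.08],[0,0,-0.16],[0,0,-0.24],[0,0,-0.32],[0,0,-0.4],[0,0,-0.48],[0,0,-0.56],[0,0,-0.64],[0,0,-0.72],[0,0,-0.8],[0,0,-0.88],[0,0,-0.96],[0,0,-0.985],[0,0,-0.985],[0,0,-0.985]]' --xyz '[[0,0,0.03],[0,0,0.1],[0,0,0.2],[0,0,0.3],[0,0,0.4],[0,0.03,0.48],[0,0.08,0.525],[0,0.13,0.525],[0,0.18,0.525],[0,0.23,0.525],[0,0.28,0.525],[0,0.33,0.525],[0,0.38,0.525],[0,0.43,0.525],[0,0.48,0.525],[0.006,0.53,0.525],[0.006,0.57,0.525],[0.006,0.595,0.525],[0.006,0.603,0.525],[0.006,0.603,0.525]]' --grip '[-1,-1,-1,-1,-1,-1,-1,-1,-1,-1,-1,-1,-1,-1,-1,-1,-1,-1,-1,-1]'

```text
t: 20.72
position: [0.4871, 0.2067, 0.2792]
ee_rot: [-1.466, -2.776, 0.003]
force: [0.2, -0.0, -1.9]
width: 0.0557
finger_force: 29.9
```

```bash
python3 - <<'E'
from h import *
s=env.state();print(s['position'],s['width'],s['finger_force'],s['force']);panel()
for t in (30,50): delta(*pour(tilt=t,zl=.24))
p=optics.get_image('scene');save(p,'s6')
E
```

```text
[0.48711154 0.20666297 0.2792454 ] 0.05565530649137042 29.914179146289825 [ 0.1502451  -0.03148068 -1.89340682]
panel edge x -0.09703797977271385 theta 0.6157942008908719
xyz [0.013, -0.014, -0.111] rot [-0.552, -0.376, -0.012]
xyz [0.018, -0.022, -0.103] rot [-0.921, -0.625, -0.011]
```

View pics/s6.png

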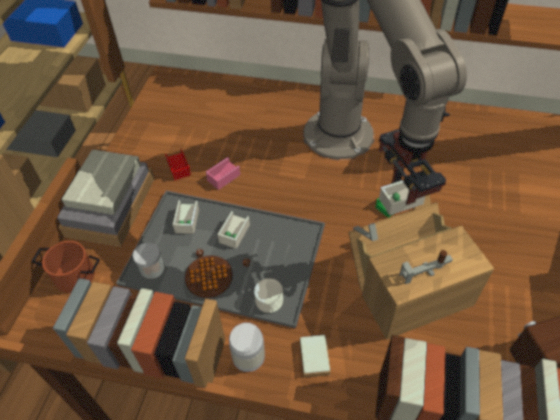

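>>> drive_tool --rot '[[0,0,0],[-0.1,-0.07,0],[-0.2,-0.136,0],[-0.3,-0.2,0],[-0.4,-0.27,0],[-0.48,-0.325,0],[-0.55,-0.375,0],[-0.61,-0.415,0],[-0.67,-0.455,0],[-0.73,-0.495,0],[-0.79,-0.535,0],[-0.85,-0.575,0],[-0.92,-0.625,0],[-0.98,-0.665,0],[-0.98,-0.665,0],[-0.98,-0.665,0]]' --xyz '[[0,0,-0.06],[0.003,-0.002,-0.12],[0.006,-0.006,-0.131],[0.009,-0.009,-0.131],[0.01,-0.011,-0.131],[0.012,-0.013,-0.131],[0.013,-0.014,-0.13],[0.014,-0.016,-0.128],[0.015,-0.018,-0.126],[0.016,-0.019,-0.125],[0.017,-0.02,-0.124],[0.018,-0.021,-0.123],[0.018,-0.022,-0.122],[0.019,-0.023,-0.121],[0.019,-0.023,-0.121],[0.019,-0.023,-0.121]]' --grip '[-1,-1,-1,-1,-1,-1,-1,-1,-1,-1,-1,-1,-1,-1,-1,-1]'

```text
t: 22.82
position: [0.4971, 0.1952, 0.2187]
ee_rot: [1.062, 2.004, -0.535]
force: [-0.2, 0.9, -1.4]
width: 0.0558
finger_force: 29.9
```

>>> drive_tool --rot '[[-0.08,-0.054,0],[-0.16,-0.11,0],[-0.24,-0.16,0],[-0.3,-0.2,0],[-0.3,-0.2,0],[-0.3,-0.2,0]]' --xyz '[[0,0,0],[0,0,0.002],[0,0,0.004],[0,0,0.006],[0,0,0.006],[0,0,0.006]]' --grip '[-1,-1,-1,-1,-1,-1]'

```text
t: 23.58
position: [0.4972, 0.1953, 0.2219]
ee_rot: [0.931, 1.756, -0.649]
force: [0.5, -0.0, -0.9]
width: 0.0558
finger_force: 29.9
```

```bash
cat >> h.py <<'E'
def green(names=('scene','side','wrist')):
  for nm in names:
    p=optics.get_image(nm);W=cab(cloud(p,nm=='wrist'));I=p['image'].astype(int);ok=p['depth']>0
    gr=ok&(I[...,1]>I[...,0]+20)&(I[...,1]>I[...,2]+8)&(W[...,0]>-.16)&(W[...,0]<.0)&(abs(W[...,1])<.15)
    n,l,st,c=cv2.connectedComponentsWithStats(gr.astype(np.uint8))
    print(nm,'green in cab frame',[(int(st[k,4]),W[l==k].mean(0).round(3).tolist()) for k in range(1,n) if st[k,4]>5])
E
python3 - <<'E'
from h import *
s=env.state();print(s['position'],Ro.from_rotvec(s['ee_rot']).as_matrix()[:,2],s['width'],s['force']);green();panel()
E
```

```text
[0.49721603 0.19526726 0.22194057] [ 0.52191434 -0.77661762 -0.35280376] 0.05575963094835637 [ 0.5329859  -0.01609282 -0.94410606]
scene green in cab frame []
side green in cab frame []
wrist green in cab frame []
panel edge x -0.09689012132111431 theta 0.6147164618025688
```

```bash
python3 - <<'E'
from h import *
p=optics.get_image('side');q=optics.get_image('scene')
a=cv2.resize(p['image'][80:200,140:300],None,fx=2.45,fy=2.45,interpolation=cv2.INTER_CUBIC);b=cv2.resize(q['image'][170:290,340:500],None,fx=2.45,fy=2.45,interpolation=cv2.INTER_CUBIC)
cv2.imwrite('pics/c7.png',np.hstack([a,b])[:,:,::-1])
E
```

```text
(no output)
```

View pics/c7.png

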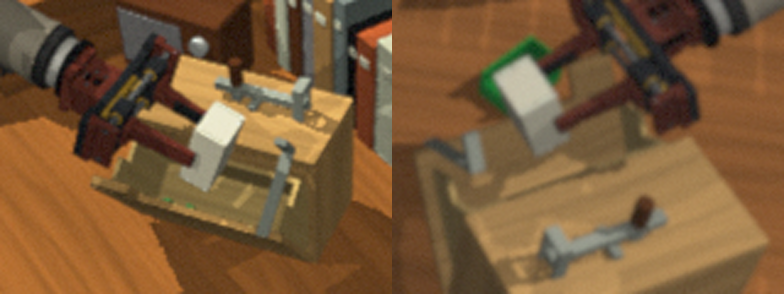

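Dish is emptied: two green marbles show in the bin at (165,198) and (188,207). Returning the dish.

>>> drive_tool --rot '[[0.15,0.1,0],[0.3,0.2,0],[0.45,0.3,0],[0.6,0.4,0],[0.75,0.5,0],[0.9,0.6,0],[0.98,0.665,0],[0.98,0.665,0]]' --xyz '[[0,0,0.04],[0,-0.03,0.08],[0,-0.08,0.115],[0,-0.14,0.115],[0,-0.22,0.115],[0,-0.3,0.115],[0,-0.38,0.115],[0,-0.38,0.115]]' --grip '[-1,-1,-1,-1,-1,-1,-1,-1]'

```text
t: 24.88
position: [0.4965, -0.0003, 0.2798]
ee_rot: [1.36, 2.547, -0.2]
force: [0.4, 0.5, -2.3]
width: 0.0558
finger_force: 29.9
```

```bash
python3 - <<'E'
from h import *
delta([.485,-.0944,.0176],toolR(-12));panel()
E
```

```text
xyz [-0.023, -0.188, -0.524] rot [0.212, 0.302, 0.976]
panel edge x -0.09634297143431435 theta 0.6107353923953202
```

>>> drive_tool --rot '[[0.05,0.07,0.2],[0.1,0.15,0.4],[0.15,0.22,0.6],[0.2,0.28,0.8],[0.212,0.302,0.976],[0.212,0.302,0.976],[0.212,0.302,0.976],[0.212,0.302,0.976],[0.212,0.302,0.976],[0.212,0.302,0.976],[0.212,0.302,0.976],[0.212,0.302,0.976]]' --xyz '[[-0.01,-0.06,0],[-0.02,-0.12,0],[-0.023,-0.188,0],[-0.023,-0.188,-0.05],[-0.023,-0.188,-0.1],[-0.023,-0.188,-0.2],[-0.023,-0.188,-0.3],[-0.023,-0.188,-0.4],[-0.023,-0.188,-0.46],[-0.023,-0.188,-0.49],[-0.023,-0.188,-0.5],[-0.023,-0.188,-0.5]]' --grip '[-1,-1,-1,-1,-1,-1,-1,-1,-1,-1,-1,-1]'

```text
t: 26.42
position: [0.486, -0.0881, 0.0296]
ee_rot: [0.312, 3.126, 0.005]
force: [-0.1, -0.2, -1.0]
width: 0.0561
finger_force: 29.9
```

```bash
python3 - <<'E'
from h import *
s=env.state();print(s['position'],s['force']);delta([.485,-.0944,.0182],toolR(-12))
E
```

```text
[ 0.48602899 -0.08809294  0.02963362] [-0.12129361 -0.18637914 -1.04491974]
xyz [-0.002, -0.013, -0.023] rot [-0.004, 0.001, -0.014]
```

>>> drive_tool --rot '[[0,0,0],[0,0,0],[0,0,0],[0,0,0],[0,0,0],[0,0,0],[0,0,0],[0,0,0.044],[0,0,0.044],[0,0,0.044],[0,0,0.044],[0,0,0.044]]' --xyz '[[0,0,-0.012],[0,0,-0.023],[0,0,-0.023],[0,0,-0.023],[0,0,-0.023],[0,0,0.08],[0,0,0.2],[-0.01,-0.1,0.24],[-0.016,-0.2,0.24],[-0.016,-0.29,0.24],[-0.016,-0.29,0.24],[-0.016,-0.29,0.24]]' --grip '[-1,-1,-1,1,1,1,1,1,1,1,1,1]'

```text
t: 27.92
position: [0.4773, -0.2327, 0.1488]
ee_rot: [-0.258, -3.13, -0.006]
force: [1.0, 0.1, 0.3]
width: 0.0876
finger_force: 0.0
```

```bash
sed -i 's/        if st\[k,4\]>200:/        if st[k,4]>200 and (W[l==k][:,2]>.044).sum()>20:/' h.py; python3 - <<'E'
from h import *
s=env.state();print(s['position'],s['force']);dishes(('scene','side'))
delta([.478,-.233,.0176],toolR(-10.2))
E
```

```text
[ 0.47728705 -0.23270823  0.14884682] [1.04512964 0.09600973 0.31694538]
scene dish 696 [ 460.3 -381.5] [98.5 57.7] axis 9.2 deep side 12.6 zmax 0.057
scene dish 732 [ 476.8 -231.3] [59.3 96.6] axis -9.9 deep side 13.5 zmax 0.056
scene dish 733 [484.4 -89.5] [58.2 97.5] axis -12.9 deep side 12.9 zmax 0.054
scene green [(13, [0.486, -0.386, 0.036]), (12, [0.48, -0.366, 0.035]), (17, [0.496, -0.244, 0.031]), (11, [0.501, -0.225, 0.033])]
side dish 699 [484.3 -91.4] [59.6 91.4] axis -12.6 deep side 8.7 zmax 0.055
side dish 749 [ 478.2 -233.6] [59.5 90.5] axis -9.8 deep side 3.0 zmax 0.053
side dish 827 [ 461.5 -383.6] [93.2 57.1] axis 9.4 deep side 9.5 zmax 0.053
side green [(55, [0.497, -0.233, 0.029]), (40, [0.476, -0.369, 0.029]), (37, [0.482, -0.39, 0.029])]
xyz [0.001, -0.002, -0.263] rot [-0.005, -0.001, -0.02]
```

Dish placed well. Grip the second and carry it over.

>>> drive_tool --rot '[[0,0,0],[0,0,0],[0,0,0],[0,0,0],[0,0,0],[0,0,0],[0,0,0],[0,0,0],[0,0,0],[0,0,0],[0,0,0],[0,0,0],[0,0,0]]' --xyz '[[0,0,-0.1],[0,0,-0.2],[0,0,-0.262],[0,0,-0.262],[0,0,-0.262],[0,0,-0.262],[0,0,-0.262],[0,0,-0.262],[0,0,-0.2],[0,0,-0.1],[0,0,0],[0,0,0.1],[0,0,0.1]]' --grip '[1,1,1,1,-1,-1,-1,-1,-1,-1,-1,-1,-1]' --grip_force 30

```text
t: 29.65
position: [0.4796, -0.2345, 0.2029]
ee_rot: [0.259, 3.124, 0.001]
force: [-0.0, -0.1, -1.8]
width: 0.0558
finger_force: 30.0
```

```bash
python3 - <<'E'
from h import *
R=pour(tilt=0);delta(R[0]*[1,1,0]+[0,0,.279],R[1])
E
```

```text
xyz [0.018, 0.884, 0.152] rot [0.003, 0.008, -1.041]
```

>>> drive_tool --rot '[[0,0,0],[0,0,-0.06],[0,0,-0.12],[0,0,-0.18],[0,0,-0.24],[0,0,-0.3],[0,0,-0.36],[0,0,-0.42],[0,0,-0.48],[0,0,-0.54],[0,0,-0.6],[0,0,-0.66],[0,0,-0.72],[0,0,-0.78],[0,0,-0.84],[0,0,-0.9],[0,0,-0.96],[0,0,-1],[0,0,-1],[0,0,-1]]' --xyz '[[0,0.02,0.05],[0,0.07,0.1],[0,0.12,0.15],[0,0.17,0.152],[0,0.22,0.152],[0,0.27,0.152],[0,0.32,0.152],[0,0.38,0.152],[0,0.44,0.152],[0,0.5,0.152],[0,0.56,0.152],[0,0.62,0.152],[0,0.68,0.152],[0,0.73,0.152],[0.01,0.78,0.152],[0.014,0.82,0.152],[0.018,0.855,0.152],[0.018,0.875,0.152],[0.018,0.884,0.152],[0.018,0.884,0.152]]' --grip '[-1,-1,-1,-1,-1,-1,-1,-1,-1,-1,-1,-1,-1,-1,-1,-1,-1,-1,-1,-1]'

```text
t: 32.15
position: [0.4859, 0.2083, 0.274]
ee_rot: [-1.436, -2.794, -0.003]
force: [0.5, -0.1, -1.3]
width: 0.0555
finger_force: 30.0
```

```bash
python3 - <<'E'
from h import *
s=env.state();print(s['position'],s['force']);panel();delta(*pour(tilt=50,zl=.23))
E
```

```text
[0.4858798  0.20826092 0.27401341] [ 0.45120059 -0.11788029 -1.34932511]
panel edge x -0.09643355836841903 theta 0.611393735657443
xyz [0.021, -0.025, -0.113] rot [-0.916, -0.631, -0.04]
```

>>> drive_tool --rot '[[0,0,0],[-0.1,-0.07,0],[-0.2,-0.136,0],[-0.3,-0.2,0],[-0.4,-0.27,0],[-0.48,-0.325,0],[-0.55,-0.375,0],[-0.61,-0.415,0],[-0.67,-0.455,0],[-0.73,-0.495,-0.02],[-0.79,-0.535,-0.03],[-0.85,-0.575,-0.04],[-0.92,-0.625,-0.04],[-0.98,-0.665,-0.04],[-0.98,-0.665,-0.04],[-0.98,-0.665,-0.04]]' --xyz '[[0,0,-0.06],[0.003,-0.004,-0.11],[0.006,-0.008,-0.12],[0.009,-0.012,-0.12],[0.01,-0.014,-0.12],[0.012,-0.016,-0.12],[0.014,-0.017,-0.12],[0.016,-0.018,-0.119],[0.017,-0.02,-0.118],[0.018,-0.021,-0.117],[0.019,-0.022,-0.116],[0.02,-0.024,-0.115],[0.021,-0.025,-0.114],[0.021,-0.025,-0.112],[0.021,-0.025,-0.112],[0.021,-0.025,-0.112]]' --grip '[-1,-1,-1,-1,-1,-1,-1,-1,-1,-1,-1,-1,-1,-1,-1,-1]'

```text
t: 34.2
position: [0.4971, 0.1957, 0.2191]
ee_rot: [1.072, 2.0, -0.541]
force: [0.4, 0.0, -2.2]
width: 0.0556
finger_force: 30.0
```

>>> drive_tool --rot '[[-0.08,-0.054,0],[-0.16,-0.11,0],[-0.24,-0.16,0],[-0.3,-0.2,0],[-0.3,-0.2,0],[-0.3,-0.2,0]]' --xyz '[[0,0,0],[0,0,0.002],[0,0,0.004],[0,0,0.006],[0,0,0.006],[0,0,0.006]]' --grip '[-1,-1,-1,-1,-1,-1]'

```text
t: 34.95
position: [0.4971, 0.1958, 0.2223]
ee_rot: [0.939, 1.751, -0.654]
force: [0.3, 0.5, -0.8]
width: 0.0556
finger_force: 30.0
```

>>> drive_tool --rot '[[0.15,0.1,0],[0.3,0.2,0],[0.45,0.3,0],[0.6,0.4,0],[0.75,0.5,0],[0.9,0.6,0],[0.98,0.665,0],[0.98,0.665,0],[0.98,0.665,0]]' --xyz '[[0,0,0.04],[0,-0.03,0.08],[0,-0.08,0.12],[0,-0.14,0.12],[0,-0.22,0.12],[0,-0.32,0.12],[0,-0.42,0.12],[0,-0.5,0.12],[0,-0.5,0.12]]' --grip '[-1,-1,-1,-1,-1,-1,-1,-1,-1]'

```text
t: 36.08
position: [0.4956, -0.0588, 0.2829]
ee_rot: [1.367, 2.546, -0.208]
force: [-0.2, 1.0, -1.4]
width: 0.0558
finger_force: 30.0
```

```bash
python3 - <<'E'
from h import *
s=env.state();print(s['position'],s['width'],s['force'])
delta([.478,-.233,.0182],toolR(-10.2));panel()
p=optics.get_image('side');q=optics.get_image('scene')
a=cv2.resize(p['image'][80:200,140:300],None,fx=2.45,fy=2.45,interpolation=cv2.INTER_CUBIC);b=cv2.resize(q['image'][150:270,270:430],None,fx=2.45,fy=2.45,interpolation=cv2.INTER_CUBIC)
cv2.imwrite('pics/c8.png',np.hstack([a,b])[:,:,::-1])
E
```

```text
[ 0.49563367 -0.05876623  0.2828722 ] 0.055763840393002154 [-0.24095689  1.02832104 -1.42142858]
xyz [-0.035, -0.348, -0.529] rot [0.215, 0.302, 1.021]
panel edge x -0.0970766543872573 theta 0.6160762354282185
```

View pics/c8.png

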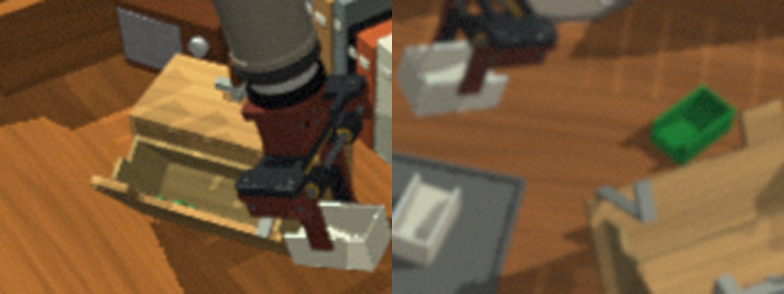

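The dish is empty and green shows in the bin. Placing it back.

>>> drive_tool --rot '[[0.05,0.07,0.2],[0.1,0.15,0.4],[0.15,0.22,0.6],[0.2,0.28,0.8],[0.215,0.302,0.99],[0.215,0.302,0.99],[0.215,0.302,0.99],[0.215,0.302,0.99],[0.215,0.302,0.99],[0.215,0.302,0.99],[0.215,0.302,0.99],[0.215,0.302,0.99]]' --xyz '[[-0.01,-0.08,0],[-0.02,-0.16,0],[-0.035,-0.25,0],[-0.035,-0.34,-0.02],[-0.035,-0.352,-0.1],[-0.035,-0.352,-0.2],[-0.035,-0.352,-0.3],[-0.035,-0.352,-0.4],[-0.035,-0.352,-0.46],[-0.035,-0.352,-0.49],[-0.035,-0.352,-0.505],[-0.035,-0.352,-0.505]]' --grip '[-1,-1,-1,-1,-1,-1,-1,-1,-1,-1,-1,-1]'

```text
t: 37.72
position: [0.48, -0.2298, 0.03]
ee_rot: [-0.303, -3.126, 0.003]
force: [0.8, 0.4, -1.9]
width: 0.0552
finger_force: 30.0
```

```bash
python3 - <<'E'
from h import *
s=env.state();print(s['position'],s['force']);delta([.478,-.233,.0182],toolR(-10.2));delta([.461,-.3825,.15],toolR(9))
dishes(('scene',))
E
```

```text
[ 0.48002176 -0.2297653   0.02997456] [ 0.83190157  0.41291876 -1.89438386]
xyz [-0.004, -0.006, -0.024] rot [0.002, -0.001, 0.019]
xyz [-0.038, -0.305, 0.24] rot [0.002, -0.001, 0.446]
scene dish 653 [ 460.2 -382.2] [97.4 58.5] axis 8.3 deep side 11.2 zmax 0.057
scene dish 543 [ 482.7 -230.5] [58.2 88.8] axis -10.8 deep side 19.6 zmax 0.07
scene dish 739 [484.5 -88.8] [59.  95.3] axis -11.6 deep side 11.4 zmax 0.059
scene green [(12, [0.484, -0.387, 0.034]), (11, [0.48, -0.366, 0.034])]
```

>>> drive_tool --rot '[[0,0,0],[0,0,0],[0,0,0],[0,0,0],[0,0,0],[0,0,0],[0,0,0],[0,0,0.15],[0,0,0.3],[0,0,0.44],[0,0,0.44],[0,0,0.44]]' --xyz '[[0,0,-0.012],[0,0,-0.0235],[0,0,-0.0235],[0,0,-0.0235],[0,0,-0.0235],[0,0,0.08],[0,0,0.2],[-0.01,-0.1,0.24],[-0.02,-0.2,0.24],[-0.038,-0.305,0.24],[-0.038,-0.305,0.24],[-0.038,-0.305,0.24]]' --grip '[-1,-1,-1,1,1,1,1,1,1,1,1,1]'

```text
t: 39.28
position: [0.4603, -0.3817, 0.1491]
ee_rot: [0.237, -3.131, 0.001]
force: [-0.3, 0.5, 0.4]
width: 0.0879
finger_force: 0.0
```

```bash
python3 - <<'E'
from h import *
s=env.state();print(s['position'],s['force']);dishes(('scene','side'))
delta([.461,-.3825,.0176],toolR(9))
E
```

```text
[ 0.46031716 -0.38174718  0.14909901] [-0.31495351  0.51294187  0.38474822]
scene dish 693 [ 460.6 -381.6] [97.8 58. ] axis 8.9 deep side 13.5 zmax 0.057
scene dish 764 [ 520.6 -253.9] [60.7 95.7] axis -12.1 deep side 9.8 zmax 0.057
scene dish 735 [484.6 -88.9] [58.6 96. ] axis -11.9 deep side 12.2 zmax 0.057
scene green [(11, [0.488, -0.384, 0.039]), (11, [0.479, -0.367, 0.032])]
side dish 697 [484.9 -90.6] [59.6 90.9] axis -12.4 deep side 6.7 zmax 0.054
side dish 354 [ 492.8 -250.1] [59.5 37.5] axis 69.0 deep side -1.9 zmax 0.053
side dish 821 [ 461.4 -384. ] [93.4 57. ] axis 9.6 deep side 8.8 zmax 0.054
side green [(41, [0.477, -0.369, 0.028]), (38, [0.482, -0.39, 0.029])]
xyz [-0.0, -0.004, -0.263] rot [0.001, -0.002, 0.004]
```

The middle dish was knocked aside, to (0.52,−0.254), but it stands upright on the tray and is empty. On with the third dish.

>>> drive_tool --rot '[[0,0,0],[0,0,0],[0,0,0],[0,0,0],[0,0,0],[0,0,0],[0,0,0],[0,0,0],[0,0,0],[0,0,0],[0,0,0],[0,0,0],[0,0,0]]' --xyz '[[0,0,-0.1],[0,-0.002,-0.2],[0,-0.002,-0.262],[0,-0.002,-0.262],[0,-0.002,-0.262],[0,-0.002,-0.262],[0,-0.002,-0.262],[0,-0.002,-0.262],[0,-0.002,-0.2],[0,0,-0.1],[0,0,0],[0,0,0.1],[0,0,0.1]]' --grip '[1,1,1,1,-1,-1,-1,-1,-1,-1,-1,-1,-1]' --grip_force 30

```text
t: 41.0
position: [0.4622, -0.3842, 0.2037]
ee_rot: [-0.237, 3.128, -0.011]
force: [0.8, 0.2, -3.2]
width: 0.0557
finger_force: 30.0
```

>>> drive_tool --rot '[[0,0,0],[0,0,-0.06],[0,0,-0.12],[0,0,-0.18],[0,0,-0.24],[0,0,-0.3],[0,0,-0.36],[0,0,-0.42],[0,0,-0.48],[0,0,-0.54],[0,0,-0.6],[0,0,-0.66],[0,0,-0.72],[0,0,-0.78],[0,0,-0.84],[0,0,-0.9],[0,0,-0.96],[0,0,-1],[0,0,-1],[0,0,-1]]' --xyz '[[0,0.02,0.05],[0,0.07,0.1],[0,0.12,0.15],[0,0.17,0.152],[0,0.22,0.152],[0,0.27,0.152],[0,0.32,0.152],[0,0.38,0.152],[0,0.44,0.152],[0,0.5,0.152],[0.01,0.56,0.152],[0.02,0.62,0.152],[0.03,0.68,0.152],[0.04,0.74,0.152],[0.05,0.8,0.152],[0.055,0.85,0.152],[0.055,0.89,0.152],[0.055,0.92,0.152],[0.055,0.93,0.152],[0.055,0.93,0.152]]' --grip '[-1,-1,-1,-1,-1,-1,-1,-1,-1,-1,-1,-1,-1,-1,-1,-1,-1,-1,-1,-1]'

```text
t: 43.5
position: [0.4873, 0.0822, 0.2746]
ee_rot: [-0.976, -2.982, 0.003]
force: [0.0, -0.4, -1.4]
width: 0.0556
finger_force: 30.0
```

```bash
python3 - <<'E'
from h import *
s=env.state();print(s['position'],s['width'],s['force']);panel();R=pour(tilt=0);delta(R[0]*[1,1,0]+[0,0,.277],R[1])
E
```

```text
[0.48734908 0.0822356  0.27459416] 0.055632061598855094 [ 0.04391024 -0.36393902 -1.41495868]
panel edge x -0.09647880298614023 theta 0.6117226660525887
xyz [0.002, 0.251, 0.004] rot [0.001, -0.004, -0.444]
```

>>> drive_tool --rot '[[0,0,-0.06],[0,0,-0.14],[0,0,-0.22],[0,0,-0.3],[0,0,-0.37],[0,0,-0.42],[0,0,-0.44],[0,0,-0.44]]' --xyz '[[0,0.03,0],[0,0.075,0],[0,0.12,0],[0,0.165,0],[0,0.21,0.004],[0,0.235,0.004],[0.002,0.25,0.004],[0.002,0.25,0.004]]' --grip '[-1,-1,-1,-1,-1,-1,-1,-1]'

```text
t: 44.55
position: [0.489, 0.2072, 0.2773]
ee_rot: [-1.476, -2.771, 0.002]
force: [-0.1, 0.5, -1.8]
width: 0.0557
finger_force: 30.0
```

```bash
python3 - <<'E'
from h import *
delta(*pour(tilt=50,zl=.23))
E
```

```text
xyz [0.015, -0.024, -0.119] rot [-0.923, -0.621, -0.003]
```

>>> drive_tool --rot '[[0,0,0],[-0.1,-0.07,0],[-0.2,-0.136,0],[-0.3,-0.2,0],[-0.4,-0.27,0],[-0.48,-0.325,0],[-0.55,-0.375,0],[-0.61,-0.415,0],[-0.67,-0.455,0],[-0.73,-0.495,0],[-0.79,-0.535,0],[-0.85,-0.575,0],[-0.92,-0.625,0],[-0.98,-0.665,0],[-0.98,-0.665,0],[-0.98,-0.665,0]]' --xyz '[[0,0,-0.06],[0.003,-0.004,-0.11],[0.006,-0.008,-0.125],[0.009,-0.012,-0.125],[0.01,-0.014,-0.125],[0.011,-0.016,-0.125],[0.012,-0.017,-0.125],[0.013,-0.018,-0.125],[0.014,-0.02,-0.124],[0.014,-0.021,-0.123],[0.015,-0.022,-0.122],[0.015,-0.023,-0.121],[0.015,-0.024,-0.12],[0.015,-0.025,-0.118],[0.015,-0.025,-0.118],[0.015,-0.025,-0.118]]' --grip '[-1,-1,-1,-1,-1,-1,-1,-1,-1,-1,-1,-1,-1,-1,-1,-1]'

```text
t: 46.55
position: [0.4967, 0.1945, 0.2187]
ee_rot: [1.068, 2.0, -0.531]
force: [-0.4, 0.1, -1.8]
width: 0.0556
finger_force: 30.0
```

>>> drive_tool --rot '[[-0.08,-0.054,0],[-0.16,-0.11,0],[-0.24,-0.16,0],[-0.3,-0.2,0],[-0.3,-0.2,0],[-0.3,-0.2,0]]' --xyz '[[0,0,0],[0,0,0.002],[0,0,0.004],[0,0,0.006],[0,0,0.006],[0,0,0.006]]' --grip '[-1,-1,-1,-1,-1,-1]'

```text
t: 47.3
position: [0.4966, 0.1948, 0.2218]
ee_rot: [0.935, 1.752, -0.645]
force: [0.3, -0.3, -1.3]
width: 0.0558
finger_force: 30.0
```

>>> drive_tool --rot '[[0.15,0.1,0],[0.3,0.2,0],[0.45,0.3,0],[0.6,0.4,0],[0.75,0.5,0],[0.9,0.6,0],[0.98,0.665,0],[0.98,0.665,0],[0.98,0.665,0],[0.98,0.665,0]]' --xyz '[[0,0,0.04],[0,-0.03,0.08],[0,-0.08,0.12],[0,-0.14,0.12],[0,-0.22,0.12],[-0.02,-0.32,0.12],[-0.03,-0.42,0.12],[-0.05,-0.52,0.12],[-0.07,-0.62,0.12],[-0.07,-0.62,0.12]]' --grip '[-1,-1,-1,-1,-1,-1,-1,-1,-1,-1]'

```text
t: 48.55
position: [0.459, -0.1198, 0.2821]
ee_rot: [1.367, 2.544, -0.196]
force: [0.4, 1.0, -2.3]
width: 0.0557
finger_force: 30.0
```

```bash
python3 - <<'E'
from h import *
s=env.state();print(s['position'],s['width'],s['force'])
delta([.461,-.3825,.12],toolR(0));panel()
p=optics.get_image('side');q=optics.get_image('scene')
a=cv2.resize(p['image'][100:220,160:320],None,fx=2.45,fy=2.45,interpolation=cv2.INTER_CUBIC);b=cv2.resize(q['image'][150:270,240:400],None,fx=2.45,fy=2.45,interpolation=cv2.INTER_CUBIC)
cv2.imwrite('pics/c9.png',np.hstack([a,b])[:,:,::-1])
E
```

```text
[ 0.45903093 -0.11979637  0.28212696] 0.055692101884687865 [ 0.42684604  1.03718145 -2.30176121]
xyz [0.004, -0.525, -0.324] rot [0.178, 0.328, 1.247]
panel edge x -0.09730005260780261 theta 0.6177064706063958
```

View pics/c9.png

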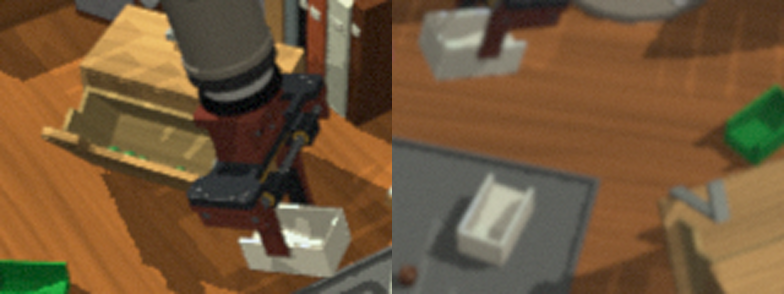

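>>> drive_tool --rot '[[0.05,0.07,0.2],[0.1,0.15,0.4],[0.15,0.24,0.6],[0.19,0.3,0.8],[0.19,0.315,0.99],[0.19,0.315,0.99],[0.19,0.315,0.99],[0.19,0.315,0.99],[0.19,0.315,0.99]]' --xyz '[[0,-0.1,0],[0,-0.2,0],[0,-0.3,0],[0,-0.4,0],[0,-0.5,0],[0,-0.54,-0.1],[0,-0.54,-0.2],[0,-0.54,-0.324],[0,-0.54,-0.324]]' --grip '[-1,-1,-1,-1,-1,-1,-1,-1,-1]'

```text
t: 49.82
position: [0.4599, -0.3821, 0.1154]
ee_rot: [-0.299, -3.119, 0.016]
force: [-0.0, -0.0, -1.1]
width: 0.0556
finger_force: 30.0
```

```bash
python3 - <<'E'
from h import *
s=env.state();print(s['position'],s['force']);delta([.457,-.388,.0182],toolR(-10));dishes(('scene',))
E
```

```text
[ 0.4598745  -0.38207438  0.11535847] [-0.02551321 -0.0041658  -1.12851744]
xyz [-0.006, -0.012, -0.194] rot [0.012, -0.012, 0.021]
scene dish 762 [ 521.3 -254.6] [58.9 97.5] axis -12.1 deep side 8.3 zmax 0.057
scene dish 756 [483.6 -88.5] [59.3 99.2] axis -13.7 deep side 13.6 zmax 0.062
scene green []
```

>>> drive_tool --rot '[[0,0,0],[0.012,-0.012,0],[0.012,-0.012,0],[0.012,-0.012,0]]' --xyz '[[0,-0.01,-0.08],[0,-0.012,-0.15],[0,-0.012,-0.18],[0,-0.012,-0.18]]' --grip '[-1,-1,-1,-1]'

```text
t: 50.38
position: [0.4625, -0.3906, 0.0305]
ee_rot: [0.299, 3.119, -0.006]
force: [0.6, 0.3, -2.0]
width: 0.0559
finger_force: 30.0
```

Lower 12 mm, release and rise.

>>> drive_tool --rot '[[0,0,0],[0,0,0],[0,0,0],[0,0,0],[0,0,0],[0,0,0],[0,0,0],[0,0,0],[0,0,0]]' --xyz '[[0,0,-0.012],[0,0,-0.0225],[0,0,-0.0225],[0,0,-0.0225],[0,0,-0.0225],[0,0,0.08],[0,0,0.2],[0,0.05,0.32],[0,0.1,0.44]]' --grip '[-1,-1,-1,1,1,1,1,1,1]'

```text
t: 51.5
position: [0.4609, -0.3424, 0.2466]
ee_rot: [0.303, 3.12, -0.006]
force: [0.4, -0.2, 0.2]
width: 0.0877
finger_force: 0.0
```

```bash
python3 - <<'E'
from h import *
s=env.state();print(s['position'],s['force']);dishes(('scene','side'));panel();green(('scene','side'))
p=optics.get_image('side');save(p,'s10')
# target above tab, in front (outside) of tab: tool y along cab x
delta(CO+CA.T@np.array([-.13,.085,.28]),toolR(-56.3))
E
```

```text
[ 0.46092676 -0.34235053  0.24659914] [ 0.40561598 -0.15240022  0.22410765]
scene dish 741 [ 462.2 -391.6] [62.2 97.2] axis -10.8 deep side 8.3 zmax 0.057
scene dish 772 [ 520.6 -253.5] [58.6 97.4] axis -13.1 deep side 9.8 zmax 0.057
scene dish 723 [483.7 -88.6] [57.9 97.5] axis -12.1 deep side 12.5 zmax 0.06
scene green []
side dish 696 [484.8 -91. ] [60.1 91.7] axis -12.2 deep side 6.6 zmax 0.054
side dish 800 [ 527.1 -252.1] [ 69.8 101.9] axis -11.6 deep side 2.3 zmax 0.056
side dish 208 [ 612.3 -425.1] [52.4 14.7] axis 89.4 deep side -4.1 zmax 0.07
side dish 910 [ 462.6 -393.3] [58.1 91.1] axis -10.7 deep side 8.2 zmax 0.055
side green []
panel edge x -0.09699778252193339 theta 0.6155011221703319
scene green in cab frame []
side green in cab frame []
xyz [-0.194, 1.186, 0.073] rot [0.007, 0.004, -1.005]
```

View pics/s10.png

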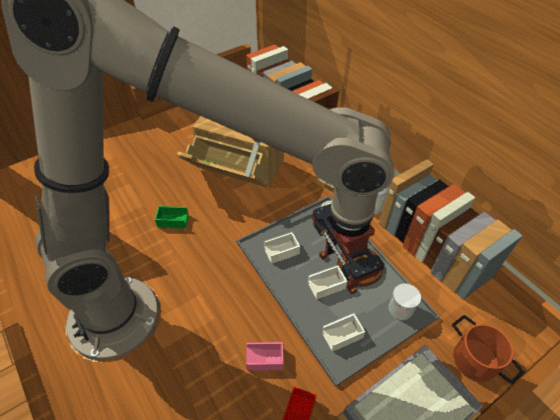

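All three dishes stand empty on the tray: (282,248), (327,282) and (343,331). No stray marbles are visible. I'll go to the outside of the front and look into the bin on the way.

```bash
python3 - <<'E'
from h import *
delta(CO+CA.T@np.array([-.135,-.045,.28]),toolR(33.7))
E
```

```text
xyz [-0.058, 0.964, 0.073] rot [0.002, 0.008, 0.995]
```

>>> drive_tool --rot '[[0,0,0.1],[0,0,0.2],[0,0,0.3],[0,0,0.4],[0,0,0.5],[0,0,0.6],[0,0,0.7],[0,0,0.8],[0,0,0.9],[0,0,0.99],[0,0,0.99],[0,0,0.99]]' --xyz '[[0,0.1,0.07],[0,0.2,0.07],[0,0.3,0.07],[-0.02,0.4,0.07],[-0.03,0.5,0.07],[-0.04,0.6,0.07],[-0.05,0.7,0.07],[-0.058,0.8,0.07],[-0.058,0.9,0.07],[-0.058,0.964,0.07],[-0.058,0.964,0.07],[-0.058,0.964,0.07]]' --grip '[0,0,0,-1,-1,-1,-1,-1,-1,-1,-1,-1]'

```text
t: 53.3
position: [0.4325, 0.1374, 0.2792]
ee_rot: [-0.9, 3.003, -0.002]
force: [0.9, -0.4, -0.1]
width: 0.0006
finger_force: 0.0
```

```bash
python3 - <<'E'
from h import *
s=env.state();print(s['position'],cab(np.array(s['position'])),s['joints'])
p=optics.get_image('wrist');save(p,'w11');panel();green(('scene','side','wrist'))
delta(CO+CA.T@np.array([-.135,-.045,.135]),toolR(33.7))
E
```

```text
[0.43245724 0.13744039 0.27920603] [-0.13533446 -0.04708827  0.27920603] [-5.16798170e-01  2.59709675e-02  7.10546439e-02  1.96724827e+00
  7.92870103e-04  1.14213040e+00  1.70700261e+00]
panel edge x -0.09690245932464994 theta 0.6148063620366842
scene green in cab frame []
side green in cab frame []
wrist green in cab frame [(211, [-0.005, 0.076, 0.055]), (6, [-0.001, -0.003, 0.04])]
xyz [-0.002, 0.003, -0.29] rot [-0.002, 0.01, 0.007]
```

View pics/w11.png

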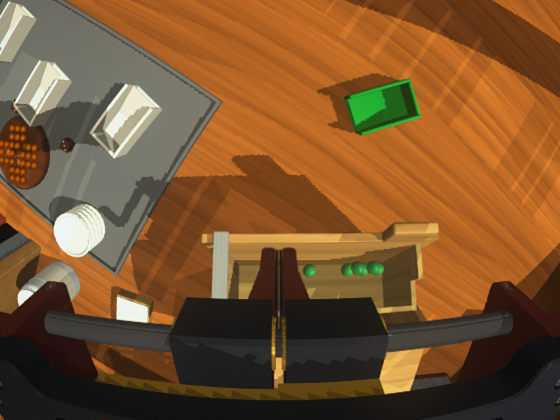

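The bin holds the marbles: green balls at (309,270), (347,270), (360,268) and (376,268). No strays show. Now pushing the front shut.

>>> drive_tool --rot '[[0,0,0],[0,0,0],[0,0,0],[0,0,0],[0,0,0],[0,0,0],[0,0,0],[0,0,0],[0,0,0],[0,0,0],[0,0,0],[0,0,0],[0,0,0],[0,0,0]]' --xyz '[[-0.002,0.003,-0.1],[-0.002,0.003,-0.2],[-0.002,0.003,-0.29],[-0.002,0.003,-0.29],[0.025,0.017,-0.29],[0.05,0.033,-0.29],[0.075,0.05,-0.29],[0.1,0.067,-0.29],[0.12,0.08,-0.29],[0.14,0.093,-0.29],[0.16,0.107,-0.29],[0.175,0.117,-0.29],[0.19,0.127,-0.29],[0.19,0.127,-0.29]]' --grip '[-1,-1,-1,-1,-1,-1,-1,-1,-1,-1,-1,-1,-1,-1]'

```text
t: 55.3
position: [0.529, 0.2037, 0.1358]
ee_rot: [-0.903, 2.998, -0.0]
force: [-0.3, 0.1, 0.2]
width: 0.0003
finger_force: 0.0
```

```bash
cat >> h.py <<'E'
def face():
    for nm in('side','scene'):
        p=optics.get_image(nm);C=cab(cloud(p))
        m=(p['depth']>0)&(abs(C[...,1]-.085)<.02)&(C[...,2]>.195)&(C[...,2]<.23)&(abs(C[...,0])<.15);Q=C[m]
        print(nm,'tab top',len(Q),Q.mean(0).round(4) if len(Q) else '',Q[:,2].max() if len(Q) else '')
E
python3 - <<'E'
from h import *
s=env.state();print(cab(np.array(s['position'])),s['force']);face();panel()
E
```

```text
[-0.01828305 -0.04553688  0.13583983] [-0.33840856  0.10773509  0.15053063]
side tab top 49 [-0.0832  0.085   0.2011] 0.20597555622854347
scene tab top 28 [-0.078   0.0986  0.202 ] 0.20736303445235382
panel edge x -0.07066941207290107 theta 0.43416306472761984
```

View picture.

```bash
python3 - <<'E'
from h import *
s=env.state();print(s['position'],s['t'])
p=optics.get_image('side');q=optics.get_image('wrist')
a=cv2.resize(p['image'][90:210,140:300],None,fx=2.45,fy=2.45,interpolation=cv2.INTER_CUBIC);b=cv2.resize(q['image'][190:350,180:393],None,fx=1.84,fy=1.84,interpolation=cv2.INTER_CUBIC)
b=cv2.resize(b,(392,294))
cv2.imwrite('pics/c12.png',np.hstack([a,b])[:,:,::-1]);face()
E
```

```text
[0.52672757 0.2022359  0.13436762] 55.45
side tab top 47 [-0.083   0.085   0.2012] 0.2074929458892796
scene tab top 30 [-0.0783  0.098   0.2022] 0.20704756758612045
```

View pics/c12.png

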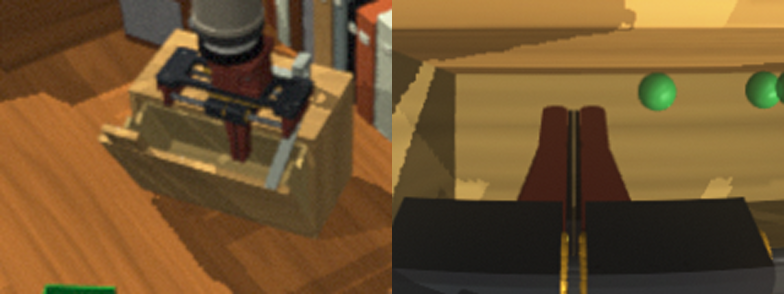

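The finger slipped over the panel's edge into the bin, and the front is now at about 0.43 rad. I'll lift out, go around outside, and push from lower down.

>>> drive_tool --rot '[[0,0,0],[0,0,0],[0,0,0],[0,0,0],[0,0,0],[0,0,0],[0,0,0],[0,0,0],[0,0,0],[0,0,0],[0,0,0],[0,0,0]]' --xyz '[[0,0,0.1],[0,0,0.2],[0,0,0.26],[0,0,0.26],[-0.1,-0.067,0.26],[-0.205,-0.137,0.26],[-0.205,-0.137,0.26],[-0.205,-0.137,0.15],[-0.205,-0.137,0.05],[-0.205,-0.137,-0.028],[-0.205,-0.137,-0.028],[-0.205,-0.137,-0.028]]' --grip '[-1,-1,-1,-1,-1,-1,-1,-1,-1,-1,-1,-1]'

```text
t: 57.15
position: [0.4257, 0.1346, 0.1216]
ee_rot: [-0.903, 3.0, -0.001]
force: [-0.1, 0.3, 0.9]
width: 0.0008
finger_force: 0.0
```

```bash
python3 - <<'E'
from h import *
s=env.state();print(cab(np.array(s['position'])),s['force']);face();panel()
E
```

```text
[-0.14248566 -0.04569643  0.12163068] [-0.06472399  0.34410322  0.9277873 ]
side tab top 24 [-0.0833  0.0941  0.2015] 0.20528357562497382
scene tab top 87 [-0.0778  0.0847  0.2016] 0.208018542034322
panel edge x -0.1573347961976664 theta 1.2125599418896644
```

>>> drive_tool --rot '[[0,0,0],[0,0,0],[0,0,0],[0,0,0],[0,0,0],[0,0,0],[0,0,0],[0,0,0]]' --xyz '[[0.025,0.017,0],[0.05,0.033,0],[0.075,0.05,0],[0.095,0.063,0],[0.11,0.073,0],[0.125,0.083,0],[0.137,0.0915,0],[0.137,0.0915,0]]' --grip '[-1,-1,-1,-1,-1,-1,-1,-1]'

```text
t: 58.3
position: [0.4937, 0.1802, 0.1209]
ee_rot: [-0.903, 3.0, -0.001]
force: [-0.7, 0.4, 0.5]
width: 0.0007
finger_force: 0.0
```

```bash
python3 - <<'E'
from h import *
s=env.state();print(cab(np.array(s['position'])),s['force']);face()
E
```

```text
[-0.06066832 -0.04550629  0.12085345] [-0.704959    0.42831287  0.53678955]
side tab top 59 [-0.0444  0.0893  0.2097] 0.21850461252656844
scene tab top 146 [-0.0286  0.0851  0.2104] 0.2221353847235788
```

>>> drive_tool --rot '[[0,0,0],[0,0,0],[0,0,0],[0,0,0],[0,0,0],[0,0,0],[0,0,0]]' --xyz '[[0,0,0.025],[0,0,0.048],[0.02,0.0135,0.048],[0.04,0.027,0.048],[0.06,0.04,0.048],[0.076,0.051,0.048],[0.076,0.051,0.048]]' --grip '[-1,-1,-1,-1,-1,-1,-1]'

```text
t: 59.28
position: [0.5318, 0.2059, 0.1445]
ee_rot: [-0.904, 3.001, -0.001]
force: [0.1, 0.2, -0.6]
width: 0.0005
finger_force: 0.0
```

```bash
python3 - <<'E'
from h import *
s=env.state();print(cab(np.array(s['position'])),s['force']);face()
E
```

```text
[-0.01471595 -0.04527134  0.14448592] [ 0.11694343  0.2280173  -0.57274012]
side tab top 86 [0.0031 0.0873 0.2095] 0.2209004880250277
scene tab top 139 [0.0097 0.0847 0.2135] 0.22582929433347163
```

Tab is now at about 6 mm, essentially shut. I'll press lightly to be sure, then withdraw.

>>> drive_tool --rot '[[0,0,0],[0,0,0],[0,0,0],[0,0,0]]' --xyz '[[0.005,0.003,0],[0.01,0.007,0],[0.013,0.009,0],[0.013,0.009,0]]' --grip '[-1,-1,-1,-1]'

```text
t: 59.88
position: [0.5367, 0.2091, 0.1447]
ee_rot: [-0.904, 3.003, -0.002]
force: [-4.4, -2.9, 4.1]
width: 0.0002
finger_force: 2.5
```

>>> drive_tool --rot '[[0,0,0],[0,0,0],[0,0,0],[0,0,-0.2],[0,0,-0.4],[0,0,-0.6],[0,0,-0.8],[0,0,-1],[0,0,-1],[0,0,-1]]' --xyz '[[-0.03,-0.02,0],[-0.1,-0.067,0.02],[-0.13,-0.087,0.12],[-0.13,-0.087,0.22],[-0.13,-0.087,0.31],[-0.08,0.0,0.31],[0,0.06,0.31],[0.05,0.12,0.31],[0.05,0.12,0.31],[0.05,0.12,0.31]]' --grip '[-1,-1,-1,-1,-1,0,0,0,0,0]'

```text
t: 61.12
position: [0.5626, 0.2692, 0.2997]
ee_rot: [0.312, 3.119, -0.007]
force: [-0.1, -1.0, 0.2]
width: 0.0436
finger_force: 0.0
```

```bash
python3 - <<'E'
from h import *
s=env.state();print(s['position']);face()
p=optics.get_image('scene');C=cab(cloud(p))
m=(p['depth']>0)&(C[...,2]>.226)&(C[...,2]<.25)&(abs(C[...,0]-.095)<.03)&(abs(C[...,1])<.05);print('knob',m.sum(),C[m].mean(0) if m.any() else '')
delta([.590,.319,.29],toolR(-56.3))
E
```

```text
[0.56262816 0.26920923 0.29969034]
side tab top 91 [0.0029 0.0847 0.2108] 0.22359583136647726
scene tab top 121 [0.0104 0.0868 0.2127] 0.22449312000553104
knob 61 [0.09727572 0.01102282 0.23572905]
xyz [0.055, 0.101, -0.021] rot [0.009, 0.007, -0.995]
```

>>> drive_tool --rot '[[0,0,-0.2],[0,0,-0.4],[0,0,-0.6],[0,0,-0.8],[0,0,-0.99],[0,0,-0.99],[0,0,-0.99]]' --xyz '[[0.02,0.03,0],[0.04,0.07,0],[0.057,0.095,0],[0.057,0.095,0],[0.057,0.095,0],[0.057,0.095,0],[0.057,0.095,0]]' --grip '[0,0,0,0,0,0,0]'

```text
t: 62.15
position: [0.5912, 0.317, 0.3002]
ee_rot: [1.47, 2.77, -0.009]
force: [1.3, 0.0, 0.4]
width: 0.0436
finger_force: 0.0
```

```bash
python3 - <<'E'
from h import *
s=env.state();print(s['position'],s['force'])
p=optics.get_image('wrist');C=cab(cloud(p,True))
m=(p['depth']>0)&(C[...,2]>.230)&(C[...,2]<.245)&(abs(C[...,0]-.095)<.03)&(abs(C[...,1]-.01)<.04);Q=C[m];print('knob',m.sum(),Q.mean(0),Q.min(0),Q.max(0),'tcp',cab(np.array(s['position'])))
print((CO+CA.T@Q.mean(0)))
delta([.591,.3165,.2085],toolR(-56.3))
E
```

```text
[0.59122089 0.31699187 0.30021767] [1.28312842 0.04933524 0.43269695]
knob 398 [0.09699196 0.01462142 0.23765704] [0.08829827 0.00474452 0.23011802] [0.1054123  0.02232028 0.24038817] tcp [0.09640797 0.01418474 0.30021767]
[0.59148242 0.31769556 0.23765704]
xyz [-0.001, -0.001, -0.183] rot [0.01, 0.002, -0.008]
```

>>> drive_tool --rot '[[0,0,0],[0,0,0],[0,0,0],[0,0,0],[0,0,0],[0,0,0],[0,0,0]]' --xyz '[[0,0,-0.06],[0,0,-0.12],[0,0,-0.182],[0,0,-0.182],[0,0,-0.182],[0,0,-0.182],[0,0,-0.182]]' --grip '[0,0,0,0,-1,-1,-1]' --grip_force 30

```text
t: 63.08
position: [0.5918, 0.3176, 0.2101]
ee_rot: [1.473, 2.768, -0.007]
force: [-0.9, -0.5, 2.3]
width: 0.0173
finger_force: 13.3
```

>>> drive_tool --rot '[[0,0,0],[0,0,0],[0,0,0],[0,0,0],[0,0,0],[0,0,0],[0,0,0],[0,0,0],[0,0,0],[0,0,0]]' --xyz '[[0,0,0.012],[0,0,0.025],[0,0,0.025],[0.012,-0.018,0.025],[0.024,-0.036,0.025],[0.036,-0.054,0.025],[0.047,-0.071,0.025],[0.05,-0.075,0.025],[0.05,-0.075,0.025],[0.05,-0.075,0.012]]' --grip '[-1,-1,-1,-1,-1,-1,-1,-1,-1,-1]'

```text
t: 64.32
position: [0.615, 0.2827, 0.2149]
ee_rot: [1.472, 2.773, -0.006]
force: [-0.6, 9.0, -3.6]
width: 0.0167
finger_force: 30.0
```

>>> drive_tool --rot '[[0,0,0],[0,0,0],[0,0,0],[0,0,0],[0,0,0],[0,0,0],[0,0,0]]' --xyz '[[0,0,-0.01],[0,0,-0.01],[0,0,-0.006],[0,0,-0.006],[0,0,0.08],[0,0,0.18],[-0.1,0.15,0.22]]' --grip '[-1,-1,0,0,0,0,0]'

```text
t: 65.2
position: [0.5876, 0.3242, 0.323]
ee_rot: [1.488, 2.753, -0.005]
force: [-0.6, 0.8, -0.6]
width: 0.044
finger_force: 0.0
```

```bash
python3 - <<'E'
from h import *
s=env.state();print(s['position'],s['force'])
for nm in('wrist','scene'):
    p=optics.get_image(nm);C=cab(cloud(p,nm=='wrist'))
    m=(p['depth']>0)&(C[...,2]>.2300)&(C[...,2]<.26)&(abs(C[...,0]-.095)<.03)&(abs(C[...,1]+.02)<.05);Q=C[m];print('knob',m.sum(),Q.mean(0),Q.max(0) ,np.median(Q[:,2]))
    if nm=='wrist': save(p,'w13')
face();dishes(('scene',))
E
```

```text
[0.58757274 0.32423306 0.32297671] [-0.62998391  0.78463649 -0.58698411]
knob 316 [ 0.09696651 -0.02607372  0.23722469] [ 0.10591196 -0.01815876  0.24008576] 0.23797565710056628
knob 53 [ 0.09718972 -0.03028941  0.23737308] [ 0.10475525 -0.02043756  0.24218782] 0.23833592309754187
side tab top 98 [0.0032 0.0851 0.2106] 0.22228012741584832
scene tab top 127 [0.0096 0.0851 0.2142] 0.22616523929210913
scene dish 731 [ 462.3 -391. ] [60.1 95.5] axis -10.4 deep side 10.0 zmax 0.059
scene dish 763 [ 520.  -254.8] [59. 95.] axis -13.2 deep side 10.3 zmax 0.058
scene dish 729 [485.  -88.8] [57.8 95.5] axis -11.9 deep side 12.0 zmax 0.056
scene green []
```

View pics/w13.png

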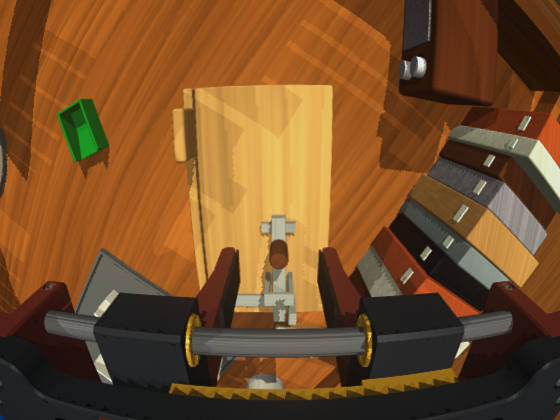

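The bolt is home and down, with the same knob position and height as at the start. The front is shut and the dishes are in place.

```bash
python3 -c "
from h import *
print(hand_in())"
```

```text
the job is handed in; nothing more can be done
None
```

I handed the job in at about 65 s of the 210 s, but the station returned no verdict. By my camera checks, the marbles are in the bin with none seen astray, all three empty dishes stand upright on the tray, the front is shut, and the bolt is home and down.

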